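# Stow the hygrometer frame against the locker's rear strip and latch it

## Task

The copper hygrometer frame has been left askew in the pine instrument locker. Working in under the locker's carrying bar, gently push the frame back until you feel it lie flush along its whole length against the strip at the rear, then fold the iron latch fully down over it. Leave the stopwatch, the porcelain cup and the vane tip where they are.

Things in the scene. Friction and masses are not known exactly. Their poses are not given: they have to be found in the camera images.
- locker: Pine carrying locker, open at front and top, fixed on the shelf. Origin: centre of its underside; own x points from its open front to its rear, y along its length to the left seen from the front, z up. Floor board 150 (x) by 470 (y) by 12 mm thick, no front sill: inside floor at z = 12 mm.
- end_left (a point): Middle of the left end board's inner face (locker x = 0, y = +221, z = 75 mm); the right one mirrors it at y = -221. The boards are 14 mm thick, 150 mm wide in x up to z = 75 mm, slope in at 45 degrees to 60 mm wide at z = 120 mm and end at z = 205 mm.
- bar_mid (a point): Middle of the axis of the locker's round carrying bar (locker x = 0, y = 0, z = 180 mm), 22 mm diameter, running along y between the end boards. It stands over the frame's front edge and bars an upright gripper from following the frame to the strip: reach in from the open front, under it, fingers forward and down, 30 to 50 degrees from vertical.
- strip_zone (a point): Middle of the band on the locker's inside floor (locker x = +52, y = 0, z = 12 mm) in which the rear strip's front face stands. The strip is adjustable: parallel to locker y and firmly fixed, but its front face may be anywhere from locker x = +46 to +58 mm, and this is not measured: feel or look for it. 420 mm long, 16 mm thick, z = 12 to 44 mm. Screwed feet at y = +-207 mm.
- frame: Loose copper hygrometer frame, a U-channel with two thermometers and a solid saddle 64 mm long at its middle; 40 (own x) by 340 (y) by 30 mm high, 0.35 to 0.7 kg. Origin: centre of its underside; own x points to the rear. Starts flat on the locker's floor, 30 to 52 mm short of the strip at mid-length, up to 0.16 rad askew. Delicate: sliding takes up to 6 N, 30 N from the fingers is too much.
- frame_left (a point): Left end (own y = +170 mm) of the frame's rear face (own x = +20 mm), 15 mm above its underside. With the frame flush, the line through both ends is the strip's front face.
- frame_right (a point): Right end (own y = -170 mm) of the frame's rear face (own x = +20 mm), 15 mm above its underside. With the frame flush, the line through both ends is the strip's front face.
- latch (a joint): Angle (rad) of the black iron latch on the strip: 0 = folded down on a hard stop, growing as it lifts. Starts at 0.42 to 0.58, standing over the frame's middle; stiff hinge, stays where left, about 3 N at the tab folds it. Its lip has 2 mm play: with the frame short of the strip it lands on the saddle and cannot close. It rides with the strip, so is found from the stowed frame (see latch_line).
- latch_line (a point): Point at locker x = +61, y = 0, z = 48 mm. The latch's hinge axis is along y at this z, mid at y = 0, 9 mm behind the strip's front face. Strap 26 mm wide, 4 thick, points to the front; 51 to 55 mm from the axis a lip turns down to 12 mm below the axis; then a thumb tab, curled up, to 83 mm. Press the tab's top 76 mm out: at angle a it is 76 cos a - 6 sin a forward of and 76 sin a + 6 cos a mm above the axis.
- stopwatch: Steel stopwatch lying on its back, 52 mm diameter, 14 mm thick, crown to 37 mm from the centre; origin: centre of its underside. Not to be disturbed.
- cup: Cream porcelain wet-bulb cup, 48 mm across, 42 mm high, upright; origin: centre of its underside. Not to be disturbed.
- vane_tip: Teal plastic arrowhead tip of a wind vane lying flat, about 87 by 34 by 12 mm; origin: on its underside near its middle. Not to be disturbed.

How it is judged (in metres and radians):
On the way, in this order (a step that is already met when the one before it is completed fails the run):
1. the frame has been pushed back and lies flat and parallel to the strip (angle between the y axis of frame and the y axis of locker, either way round below 0.01 rad and x of frame in the frame of locker above 0.0235 m and angle between frame's own z axis and vertical below 0.05 rad), for 0.2 s.
2. the latch is folded fully down in front of the frame (value of joint latch below 0.06 rad), for 0.2 s.
At the end, for the whole second after the job is handed in: The frame lies flat and at rest on the locker's floor, back in the strip's band and parallel to the strip within 0.01 rad, and the latch is folded down over it to less than 0.06 rad from closed, which its lip allows only when the frame is within about 2 mm of the strip (all of step 1 and z of frame in the frame of locker below 0.016 m and value of joint latch below 0.06 rad and linear speed of frame below 0.01 m/s); the robot touches nothing.
It fails at once if the fingers press on the frame with more than 30 N (contact force between the fingers and frame above 30 N).
It fails at once if the stopwatch is moved by more than 15 mm (distance of stopwatch from where it was at the start of the episode above 0.015 m).
It fails at once if the cup is moved by more than 15 mm (distance of cup from where it was at the start of the episode above 0.015 m).
It fails at once if the vane tip is moved by more than 15 mm (distance of vane_tip from where it was at the start of the episode above 0.015 m).
It also fails if it takes over 64 s, if anything falls off the work surface, if the arm or the gripper's body presses on something with over 40 N, if the wrist force passes 120 N, or if a joint passes its speed limit or range.

## Robot

A 6-joint arm with a two-finger parallel gripper is mounted at the origin on the work surface. World frame = base frame: x ahead of the robot, y to its left, z up, the work surface at z = 0. Lengths are in m, angles in degrees, forces in N, time in s.
With the tool pointing down it reaches from about 0.35 to 0.875 m from the base axis. Payload 4.2 kg.
Tool frame: the origin (TCP) lies midway between the tips of the shut fingers; the grasp point (between the pads) lies 19 mm behind it; z points along the fingers, y is the direction in which the jaws open and shut (so a half turn about z gives the same grasp; the last joint's range is limited). The gripper opens to 87 mm and grips with 3 to 60 N. Pads are 19 mm wide; open, the fingers measure 117 mm over their backs; the gripper's body (75 mm by 190 mm) begins 51 mm behind the grasp point.
Start: joints at [-57.491, 22.042, 0.453, 0, -68.411, -14.817], TCP at [0.19, -0.595, 0.223] pointing down, gripper open.
Joint ranges: [-179.83, 179.83], [-69.29, 118.12], [-61.27, 80.66], [-181.25, 117.63], [-171.15, -9.14], [-177.46, 177.46]. Speed limits (degrees/s): [159.86, 159.86, 180, 180, 180, 180].

## Interface

Orientations are given as a 3x3 rotation matrix whose columns are the frame's x, y, z axes.
In Python, from station import r gives the robot as it stands.
- The arm moves only by the tool play_rows, never from a script. Its argument "commands" is a list that holds one entry, the list of rows, each a list of 7 numbers: the shift along the world's x, y, z in m, then the turn, a rotation vector about the world's x, y, z in rad, then the closure, from 0 (fully open) to 1 (shut). A call has 1 to 5 rows; each row is the pose to reach, as a shift and turn from the pose commanded when the call began; what a row does not reach only later rows make up. A row lasts 1/10 s, in which the tool goes at most 50 mm and 8.59 degrees, less where a joint would pass 70% of its speed; a pose out of reach is approached as far as the arm can. A call with a gripper value outside its range is refused whole. The fingers move at their own pace and stop on an object; the grip force is fixed at half the most. Time passes only in rows, so rows that repeat a pose let the fingers close. It gives the time, the measured TCP pose, the force and the opening at its end, in the units of the state.
- r.sense(): the state, without advancing time (a new reading comes with each control period).
- r.capture(name): name is "scene" or "side" or "wrist"; returns a dict with "image" (420x560x3 uint8, red, green, blue), "range_z" (420x560 float32, m along the optical axis (not along the pixel's ray), 0 where there is no reading), "intrinsics" (3x3 intrinsics, pixels), "extrinsics" (4x4, takes a point from camera to world coordinates); the wrist camera has in their place "mount" (4x4, takes a point from camera to tool coordinates, whose origin is the TCP and whose axes are the flange's). Camera axes: x right, y up, looking along -z (the intrinsics and any distortion apply to the point x, -y, -z); pixel columns grow to the right and rows downward; lengths in m; the calibration is good to about 2 mm. A picture is of the moment at which its call begins: read the wrist's pose just before it.
- r.finish_job(): hands the job in, once; it reports no verdict.
The state is a dict: "time_s": time; "joints": joint angles; "joint_velocities": joint speeds; "effort": joint torques, N m; "tcp_pos": TCP position; "ee_rot": TCP orientation; "wrist_force": force on the tool from outside, world axes, zero at the start; "moment": the same for the moment, N m; "gripper_width": opening from 0.0 (shut) to 1.0 (fully open).
Only numpy, scipy, OpenCV 4.12 (cv2) and the standard library are available. Lean on these libraries where they do the work, as an engineer would, in place of code of your own. Each camera call takes 0.05 s, during which the arm holds its last target. There are 200 camera calls.

## Working session

There is one attempt and no reset: what is moved stays moved. The work goes in short steps, Python scripts to look and compute and a tool call to move; the robot and the scene stay as the last step left them, time stands still between calls to the robot, and variables do not carry over. Pictures are saved under pics/ and viewed, about 8 in all and at most 12, crops included, and the job is handed in when it is done.

Besides the shell and the picture viewer there is one more tool, called after "Request:" as name(argument=value, ...), one argument or row to a line, values as JSON. play_rows: Moves the arm, as the interface text tells. Its arguments: {"type":"object","properties":{"commands":{"type":"array","items":{"type":"array","items":{"type":"array","items":{"type":"number"}}}}},"required":["commands"]}

```bash
mkdir -p pics; ls; cat > h.py <<'E'
import numpy as np, cv2
from station import r
def cap(n):
    s=r.sense(); c=r.capture(n)
    if n=="wrist":
        T=np.eye(4);T[:3,:3]=np.array(s["ee_rot"]);T[:3,3]=s["tcp_pos"]
        c["extrinsics"]=T@np.array(c["mount"])
    return c
def cloud(c):
    K=np.array(c["intrinsics"]);z=c["range_z"];v,u=np.indices(z.shape)
    P=np.stack([(u-K[0,2])/K[0,0]*z,-(v-K[1,2])/K[1,1]*z,-z,np.ones_like(z)],-1)
    W=(P@np.array(c["extrinsics"]).T)[...,:3]; W[z<=0]=np.nan
    return W
def save(c,n): cv2.imwrite(f"pics/{n}.png",c["image"][...,::-1])
E
python3 - <<'E'
from h import *
for n in("scene","side"):
    c=cap(n);save(c,n);np.savez(n+".npz",W=cloud(c),im=c["image"]);print(n,np.round(c["extrinsics"],3).tolist(),c["intrinsics"])
    print({k:(v if not hasattr(v,'shape') else v.shape) for k,v in c.items() if k not in("extrinsics","intrinsics")}.keys())
a=np.hstack([cv2.imread("pics/scene.png"),cv2.imread("pics/side.png")])
print(r.sense())
E
```

```text
pics
scene [[-0.131, -0.613, 0.779, 1.637], [0.991, -0.073, 0.109, 0.181], [-0.01, 0.787, 0.617, 0.937], [0.0, 0.0, 0.0, 1.0]] [[526.87932365   0.         277.50632395]
 [  0.         526.87932365 201.48071784]
 [  0.           0.           1.        ]]
dict_keys(['image', 'range_z'])
side [[0.995, 0.066, -0.077, 0.534], [-0.1, 0.77, -0.63, -0.605], [0.018, 0.634, 0.773, 0.938], [0.0, 0.0, 0.0, 1.0]] [[441.31626796   0.         277.59729485]
 [  0.         441.31626796 209.2684666 ]
 [  0.           0.           1.        ]]
dict_keys(['image', 'range_z'])
{'time_s': 0.1, 'joints': array([-5.74914752e+01,  2.20865845e+01,  3.88181570e-01, -2.53986109e-02,
       -6.84115876e+01, -1.48181982e+01]), 'joint_velocities': array([-0.01464424, -0.13986998,  0.14666506,  0.19109707, -0.1012142 ,
       -0.10707121]), 'effort': array([ 1.64498233e-04, -3.91689956e+01,  1.87934321e+01,  4.23190936e+00,
        1.34394562e-02, -7.98349265e-05]), 'tcp_pos': array([ 0.18979131, -0.59492358,  0.22157029]), 'ee_rot': array([[-9.52762436e-01, -3.03715775e-01, -6.84068005e-04],
       [-3.03716531e-01,  9.52760663e-01,  1.84039685e-03],
       [ 9.27955302e-05,  1.96122375e-03, -9.99998072e-01]]), 'wrist_force': array([ 0.4262787 , -0.80409385,  0.02306439]), 'moment': array([-0.01008945,  0.03951993, -0.00558538]), 'gripper_width': 1.0003638231897067}
```

View pics/scene.png

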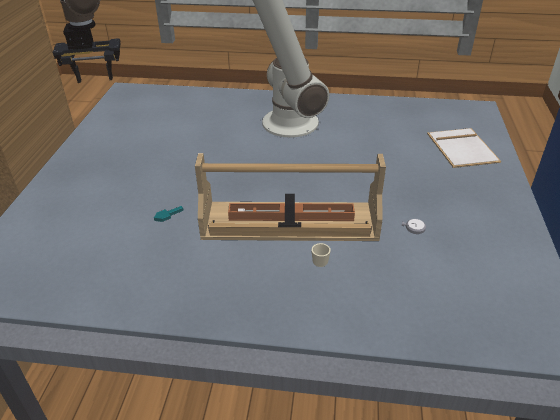

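View pics/side.png

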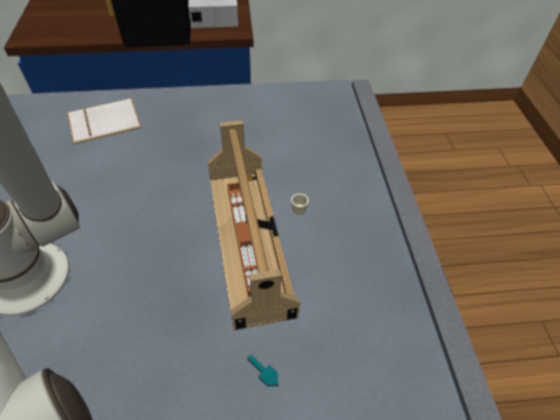

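The scene camera looks toward the robot: the locker's strip and latch are on the far (+x) side and its open front faces the base. In scene, the bar runs (203,167) to (380,168), the latch is at (290,210), the cup at (320,255), the vane at (168,214) and the stopwatch at (416,226).

```bash
python3 - <<'E'
from h import *
for n in("scene","side"):
    d=np.load(n+".npz");W=d["W"];im=d["im"].astype(int)
    x,y,z=W[...,0],W[...,1],W[...,2]
    reg=(x>.3)&(x<.9)&(abs(y)<.45)
    b=reg&(z>.14)&(z<.215)
    print(n,b.sum(), "table z",np.nanmedian(z[reg&(z<.02)&(z>-.02)]))
    P=W[b]
    # bar + boards high points
    c,sz,a=cv2.minAreaRect(P[:,:2].astype(np.float32)); print("rect z>.14",c,sz,a)
    t=P[P[:,2]>.197]; print("tops",len(t),t[:,1].min() if len(t) else 0,t[:,1].max() if len(t) else 0)
    bar=P[(P[:,2]>.182)&(P[:,2]<.194)]
    l=cv2.fitLine(bar[:,:2].astype(np.float32),cv2.DIST_HUBER,0,.001,.001).ravel(); print("bar line",l,len(bar),np.degrees(np.arctan2(-l[0],l[1])))
    # copper saddle/frame: reddish
    R,G,B=im[...,0],im[...,1],im[...,2]
    cop=reg&(z>.02)&(z<.06)&(R>1.9*G)&(R>60)
    Q=W[cop];print("copper",len(Q),cv2.minAreaRect(Q[:,:2].astype(np.float32)),np.percentile(Q[:,2],[5,50,95]))
    dk=reg&(z>.03)&(z<.12)&(im.sum(2)<110);Q=W[dk]
    if len(Q):print("dark",len(Q),Q.min(0),Q.max(0))
    for k,m in dict(teal=(G>R+25)&(B>R+25)&(x<1)&(z<.03)&(z>.003),).items():
        Q=W[m&reg];print(k,len(Q),Q.min(0),Q.max(0))
    m=reg&(z>.006)&(z<.06)&(x>.66);Q=W[m]
W=np.load("scene.npz")["W"]
for p in((320,247),(416,226),(168,214)):print(p,W[p[1],p[0]])
E
```

```text
scene 2021 table z 0.0015455407035569468
rect z>.14 (0.5436493754386902, 0.06024205684661865) (0.06557011604309082, 0.4702199399471283) 6.142297267913818
tops 211 -0.17520203126777004 0.2961270890716523
bar line [ 0.10734869 -0.99422145  0.54927665  0.0598128 ] 1159 -173.8375Traceback (most recent call last):
  File "<stdin>", line 17, in <module>
    return _quantile_unchecked(
        a, q, axis, out, overwrite_input, method, keepdims, weights)
    return _ureduce(a,
                    func=_quantile_ureduce_func,
    ...<5 lines>...
                    overwrite_input=overwrite_input,
                    method=method)
    r = func(a, **kwargs)
    result = _quantile(arr,
                       quantiles=q,
    ...<2 lines>...
                       out=out,
                       weights=wgt)
    slices_having_nans = np.isnan(arr[-1, ...])
                                  ~~~^^^^^^^^^
IndexError: index -1 is out of bounds for axis 0 with size 0
```

```bash
cat >> h.py <<'E'
A=np.radians(6.15); C=np.array([.5437,.0602])
RL=np.array([[np.cos(A),-np.sin(A)],[np.sin(A),np.cos(A)]])
def toL(W):
    L=W.copy(); L[...,:2]=(W[...,:2]-C)@RL; return L
E
python3 - <<'E'
from h import *
for n in("scene","side"):
    d=np.load(n+".npz");W=d["W"];im=d["im"].astype(int)
    L=toL(W)*1000
    x,y,z=L[...,0],L[...,1],L[...,2]
    b=(abs(x)<60)&(abs(y)<260)&(z>140)&(z<215)
    print(n,"rect",cv2.minAreaRect(L[b][:,:2].astype(np.float32)),"ztop",np.percentile(z[b],[50,98]))
    bar=L[b&(abs(y)<190)]
    # axis fit: circle centre with given r=11
    from scipy.optimize import least_squares
    f=lambda p:np.hypot(bar[:,0]-p[0]-p[1]*bar[:,1]/100,bar[:,2]-p[2])-11
    s=least_squares(f,[0,0,180],loss="soft_l1");print("bar x,slope/100mm,z",s.x)
    R,G,B=im[...,0],im[...,1],im[...,2]
    ins=(abs(x)<75)&(abs(y)<215)
    # horizontal frame top z~42 (12+30); strip top z 44, at profile per y
    for y0 in range(-200,201,40):
        m=ins&(abs(y-y0)<6)&(z>5)&(z<100)
        o=np.argsort(x[m]);print(y0," ".join(f"{a:.0f},{h:.0f},{rr}/{g}" for a,h,rr,g in zip(x[m][o],z[m][o],R[m][o],G[m][o]))[:420])
E
```

```text
scene rect ((-0.045795440673828125, 0.0472564697265625), (470.2200012207031, 65.57009887695312), 89.9922866821289) ztop [187.61766408 207.42156464]
bar x,slope/100mm,z [-1.67947501e+00 -1.38575390e-01  1.81484571e+02]
-200 -73,13,184/158 -72,13,185/158 -71,14,181/155 -70,11,190/163 -70,12,190/163 -69,12,185/160 -68,13,189/162 -68,17,184/159 -64,16,181/156 -64,13,186/159 -63,10,184/159 -63,13,187/160 -61,11,184/159 -61,12,187/160 -60,16,188/162 -59,16,187/160 -59,13,184/159 -58,10,189/162 -56,12,190/163 -56,12,190/163 -56,12,189/163 -51,12,191/163 -50,13,191/163 -49,14,191/164 -49,14,191/164 -48,11,189/163 -47,12,189/162 -46,12,190/164 
-160 -73,13,196/168 -71,14,196/168 -71,14,197/168 -70,15,196/168 -32,38,82/59 -32,42,167/119 -32,42,167/118 -31,43,167/118 -31,29,99/69 -31,32,100/71 -31,22,99/70 -30,36,99/70 -30,29,99/70 -30,33,100/71 -29,44,168/118 -29,19,100/71 -29,37,99/70 -29,30,99/69 -28,41,84/61 -28,45,172/131 -28,35,99/70 -28,24,97/68 -27,21,99/70 -27,25,99/69 -27,28,98/70 -26,29,99/71 -26,39,98/70 -24,41,119/81 -24,45,168/121 -23,45,114/79 -22,3
-120 -72,14,197/168 -71,15,197
[... 7634 characters left out ...]
6 -68,12,185/156 -68,10,185/156 -66,13,184/155 -66,11,183/154 -65,12,183/154 -63,13,183/154 -63,13,183/153 -60,13,182/154 -60,8,182/154 -60,16,182/154 -58,10,183/154 -58,12,183/154 -57,9,182/153 -57,12,182/154 -55,15,184/155 -54,10,185/155 -54,12,185/156 -52,12,188/159 -51,1
200 -75,10,167/144 -73,12,179/152 -72,14,182/154 -72,11,182/153 -72,18,181/153 -70,8,182/154 -70,11,183/155 -70,10,183/154 -69,12,182/154 -67,15,181/153 -66,14,182/153 -66,14,182/153 -64,13,182/154 -64,11,181/153 -63,13,181/152 -61,8,182/154 -61,14,180/152 -60,12,179/152 -60,15,180/152 -59,10,180/152 -58,11,181/153 -58,9,181/152 -58,12,180/152 -56,11,180/152 -55,9,181/152 -55,9,182/153 -53,10,185/156 -53,13,184/156 -52,1
```

```bash
cat >> h.py <<'E'
from scipy.spatial.transform import Rotation as Ro
A=np.radians(6.2); C=np.array([.5427,.0603])
RL=np.array([[np.cos(A),-np.sin(A)],[np.sin(A),np.cos(A)]])
def plan(p,tilt,yaw=0):
    s=r.sense();t=np.r_[C+RL@np.array(p[:2])/1000,p[2]/1000]
    y=Ro.from_euler("ZY",[np.degrees(A)+yaw,-tilt],degrees=True).as_matrix()@np.diag([-1,1,-1])
    d=Ro.from_matrix(y@np.array(s["ee_rot"]).T).as_rotvec()
    print("shift",np.round(t-s["tcp_pos"],4),"rot",np.round(d,4),"|rot|deg",np.degrees(np.linalg.norm(d)).round(1))
def st():
    s=r.sense();L=np.r_[(np.array(s["tcp_pos"][:2])-C)@RL,s["tcp_pos"][2]]*1000
    M=np.array(s["ee_rot"]);Z=M[:,2]
    f=np.array(s["wrist_force"]);fl=np.r_[f[:2]@RL,f[2]]
    print("t",round(s["time_s"],2),"L",L.round(1),"tilt",np.degrees(np.arccos(-Z[2])).round(1),"yaw err",np.degrees(np.arctan2(-M[0,1],M[1,1])-A).round(2),"F",fl.round(1),"J",np.round(s["joints"]),"w",round(s["gripper_width"],2))
E
python3 -c "
from h import *
plan([-190,0,200],45)"
```

```text
shift [ 0.164   0.6347 -0.0216] rot [ 0.161  -0.7701 -0.1907] |rot|deg 46.4
```

Request:
play_rows(
  commands=[
    [[0.164,0.635,0.02,0.161,-0.77,-0.191,0],[0.164,0.635,0.02,0.161,-0.77,-0.191,0],[0.164,0.635,0.02,0.161,-0.77,-0.191,0],[0.164,0.635,0.02,0.161,-0.77,-0.191,0],[0.164,0.635,0.02,0.161,-0.77,-0.191,0]],
  ],
)

```text
time_s: 0.6
tcp_pos: [0.2532, -0.3518, 0.2309]
ee_rot: [[-0.737, -0.119, 0.665], [-0.094, 0.993, 0.074], [-0.669, -0.008, -0.743]]
wrist_force: [-1.5, 1.0, -0.4]
gripper_width: 0.999
```

```bash
python3 -c "
from h import *
st();plan([-190,0,220],45)"
```

```text
t 0.6 L [-332.3 -378.4  230.9] tilt 42.0 yaw err 0.66 F [-1.4  1.2 -0.4] J [-66.   1. -21. -46. -62.   3.] w 1.0
shift [ 0.1006  0.3915 -0.0109] rot [ 0.014  -0.0506 -0.0113] |rot|deg 3.1
```

Request:
play_rows(
  commands=[
    [[0.1,0.39,0,0.014,-0.05,-0.011,0],[0.1,0.39,0,0.014,-0.05,-0.011,0],[0.1,0.39,0,0.014,-0.05,-0.011,0],[0.1,0.39,0,0.014,-0.05,-0.011,0],[0.1,0.39,0,0.014,-0.05,-0.011,0]],
  ],
)

```text
time_s: 1.1
tcp_pos: [0.2868, -0.1673, 0.2188]
ee_rot: [[-0.747, -0.089, 0.658], [-0.064, 0.996, 0.062], [-0.661, 0.004, -0.75]]
wrist_force: [-0.9, 0.4, -0.6]
gripper_width: 1.001
```

Request:
play_rows(
  commands=[
    [[0.038,0.148,0,0,0,0,0],[0.038,0.148,0,0,0,0,0],[0.038,0.148,0,0,0,0,0],[0.038,0.148,0,0,0,0,0]],
  ],
)

```text
time_s: 1.5
tcp_pos: [0.2851, -0.14, 0.2105]
ee_rot: [[-0.772, -0.076, 0.632], [-0.058, 0.997, 0.049], [-0.634, 0.001, -0.774]]
wrist_force: [0.1, -0.3, -0.5]
gripper_width: 0.999
```

```bash
python3 -c "
from h import *
st();plan([-150,0,60],50)
c=cap('wrist');save(c,'w1');np.savez('w1.npz',W=cloud(c),im=c['image'])
st()"
```

```text
t 1.5 L [-277.7 -171.3  210.5] tilt 39.3 yaw err -1.84 F [ 0.1 -0.3 -0.5] J [  3. -31. -58.  -2. -23. -87.] w 1.0
shift [ 0.1084  0.1841 -0.1505] rot [ 0.0164 -0.1858  0.032 ] |rot|deg 10.8
t 1.55 L [-277.  -169.   210.2] tilt 39.4 yaw err -1.46 F [-1.8 -1.  -0.7] J [  4. -31. -58.  -2. -23. -88.] w 1.0
```

View pics/w1.png

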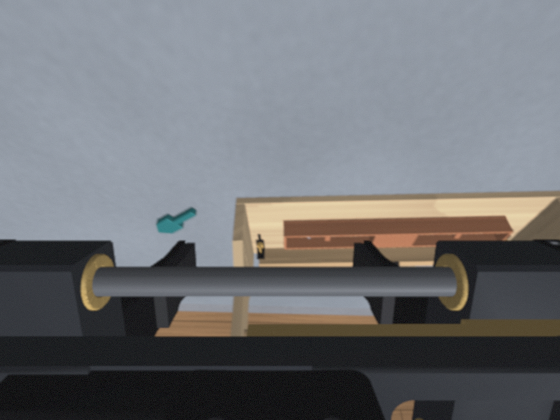

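The wrist view shows the locker's right end (col 240), the frame (285–515, row ~235) and the vane at (177,220). The arm is slow here because it is folded near the joint-3 limit, so I'm moving further out.

Request:
play_rows(
  commands=[
    [[0.13,0.1,0,0.01,-0.1,0.03,0],[0.13,0.184,0,0.016,-0.18,0.03,0],[0.13,0.184,-0.05,0.016,-0.18,0.03,0],[0.13,0.184,-0.05,0.016,-0.18,0.03,0],[0.13,0.184,-0.05,0.016,-0.18,0.03,0]],
  ],
)

```text
time_s: 2.05
tcp_pos: [0.3659, -0.0884, 0.2536]
ee_rot: [[-0.673, -0.14, 0.726], [-0.073, 0.99, 0.123], [-0.736, 0.03, -0.676]]
wrist_force: [0.7, 0.2, 0.7]
gripper_width: 0.998
```

```bash
python3 -c "
from h import *
st();plan([-120,0,100],50)"
```

```text
t 2.05 L [-191.8 -128.7  253.6] tilt 47.4 yaw err 1.85 F [0.7 0.2 0.7] J [  13.  -28.  -61.   14.   -9. -109.] w 1.0
shift [ 0.0575  0.1357 -0.1536] rot [-0.0245 -0.0486 -0.033 ] |rot|deg 3.6
```

```bash
cat > fk.py <<'E'
from h import *
from scipy.optimize import least_squares
Y=lambda a:Ro.from_euler("y",a,degrees=True).as_matrix()
X=lambda a:Ro.from_euler("x",a,degrees=True).as_matrix()
Zr=lambda a:Ro.from_euler("z",a,degrees=True).as_matrix()
def fk(k,q,s4=1):
    a1,d1,a2,a3,a4,L=k
    Rw=Zr(q[0])@Y(q[1]-q[2])@X(s4*q[3])@Y(-q[4])
    return Zr(q[0])@(np.array([a1,0,d1])+Y(q[1])@np.array([0,0,a2])+Y(q[1]-q[2])@np.array([a4,0,a3]))+Rw@np.array([L,0,0]),Rw[:,0]
def kin():
    s=r.sense()
    D=[([-57.4914752,22.0865845,.388181570,-.0253986,-68.4115876],[.18979131,-.59492358,.22157029],1),
       (s["joints"][:5],s["tcp_pos"],1)]
    for J,Lp in (([-66,1,-21,-46,-62],[-332.3,-378.4,230.9]),([3,-31,-58,-2,-23],[-277.7,-171.3,210.5]),([4,-31,-58,-2,-23],[-277,-169,210.2])):
        Lp=np.array(Lp)/1000;D.append((J,np.r_[C+RL@Lp[:2],Lp[2]],.2))
    best=None
    for s4 in(1,-1):
        f=lambda k:np.concatenate([w*(fk(k,q,s4)[0]-p) for q,p,w in D]+[.1*(np.array(k)-[0.05,.35,.4,.02,.4,.25])*.1])
        o=least_squares(f,[0.05,.35,.4,.02,.4,.25]);
        if best is None or o.cost<best[0]:best=(o.cost,s4,o.x,[np.round(1000*(fk(o.x,q,s4)[0]-p),0) for q,p,w in D])
    return best
E
python3 - <<'E'
from fk import *
b=kin();print(b);k,s4=b[2],b[1];np.save("kin.npy",np.r_[k,s4])
print("axis check",fk(k,r.sense()["joints"],s4)[1],r.sense()["ee_rot"][:,2])
lo=np.array([-179,-69.2,-61.2,-181,-171]);hi=np.array([179,118,80.6,117,-9.2])
for y in(0,-115):
 for x,z in((-120,100),(-120,30),(-60,30),(-30,25),(0,25),(10,25)):
  o=[]
  for t in(30,35,40,45,50):
   p=np.r_[C+RL@np.array([x,y])/1000,z/1000];ax=np.r_[RL@[np.sin(np.radians(t)),0],-np.cos(np.radians(t))]
   g=lambda q:np.r_[10*(fk(k,q,s4)[0]-p),fk(k,q,s4)[1]-ax]
   e=least_squares(g,[5,-10,-40,0,-30],bounds=(lo,hi),x_scale=30)
   o.append((t,np.sqrt(2*e.cost).round(3),*e.x.round(0)))
  print(x,y,z,*[(a[0],float(a[1]),[int(v) for v in a[2:]]) for a in o])
E
```

```text
(np.float64(0.026191061876679182), -1, array([0.03489723, 0.08322455, 0.64331795, 0.06044249, 0.32745794,
       0.39903987]), [array([134.,  87.,  -6.]), array([-34., 147.,  -1.]), array([163.,  40., 132.]), array([ -6., 160.,  24.]), array([ -7., 163.,  24.])])
axis check [ 0.72606552  0.12345764 -0.67645183] [ 0.72606552  0.12345764 -0.67645183]
-120 0 100 (30, 0.124, [15, 2, -61, 76, -9]) (35, 0.19, [15, 2, -61, 77, -9]) (40, 0.267, [-2, 2, -61, -78, -9]) (45, 0.345, [-2, 1, -61, -80, -9]) (50, 0.425, [-2, 1, -61, -81, -9])
-120 0 30 (30, 0.272, [15, 12, -61, 81, -9]) (35, 0.35, [-2, 12, -61, -83, -9]) (40, 0.428, [-2, 12, -61, -84, -9]) (45, 0.507, [-2, 12, -61, -85, -9]) (50, 0.585, [-2, 11, -61, -86, -9])
-60 0 30 (30, 0.195, [13, 15, -59, 117, -9]) (35, 0.27, [14, 15, -60, 117, -11]) (40, 0.308, [5, 15, -61, -170, -9]) (45, 0.39, [6, 15, -61, -181, -9]) (50, 0.472, [6, 14, -61, -181, -9])
-30 0 25 (30, 0.19, [13, 17, -56, 117, -9]) (35, 0.265, [13, 17, -57, 117, -10]) (40, 0.262, [6, 17, -61, -181, -14]) (45, 0.345, [7, 17, -61, -181, -14]) (50, 0.428, [7, 17, -61, -181, -14]
[... 902 characters left out ...]
124, -18]) (45, 0.341, [-21, 17, -61, -119, -20]) (50, 0.419, [-23, 18, -61, -115, -23])
-30 -115 25 (30, 0.058, [-13, 19, -61, -147, -18]) (35, 0.139, [-15, 19, -61, -142, -19]) (40, 0.22, [-17, 19, -61, -137, -21]) (45, 0.3, [-19, 19, -61, -132, -22]) (50, 0.379, [-21, 20, -61, -126, -25])
0 -115 25 (30, 0.005, [-12, 20, -61, -155, -22]) (35, 0.087, [-13, 20, -61, -151, -23]) (40, 0.168, [-15, 21, -61, -146, -24]) (45, 0.249, [-17, 21, -61, -141, -26]) (50, 0.328, [-19, 22, -61, -136, -28])
10 -115 25 (30, 0.0, [-11, 21, -60, -156, -22]) (35, 0.069, [-13, 21, -61, -153, -24]) (40, 0.15, [-14, 21, -61, -149, -25]) (45, 0.231, [-16, 22, -61, -144, -27]) (50, 0.311, [-18, 22, -61, -139, -29])
```

```bash
sed -i 's/a1,d1,a2,a3,a4,L=k/a1,d1,a2,a3,a4,L,b=k/; s/np.array(\[a1,0,d1\])/np.array([a1,b,d1])/; s/\.4,\.25\]/.4,.25,-.16]/g' fk.py
cat > ik.py <<'E'
from fk import *
b=kin();print(b);k,s4=b[2],b[1];np.save("kin.npy",np.r_[k,s4])
lo=np.array([-179,-69.2,-61.2,-181,-171]);hi=np.array([179,118,80.6,117,-9.2])
for y in(0,-115,115):
 for x,z in((-190,220),(-120,100),(-120,30),(-60,30),(0,25),(10,25),(-10,100)):
  for t in(30,40,50):
   p=np.r_[C+RL@np.array([x,y])/1000,z/1000];ax=np.r_[RL@[np.sin(np.radians(t)),0],-np.cos(np.radians(t))]
   g=lambda q:np.r_[10*(fk(k,q,s4)[0]-p),fk(k,q,s4)[1]-ax]
   e=least_squares(g,[5,-10,-40,0,-30],bounds=(lo,hi),x_scale=30)
   print((x,y,z),t,np.sqrt(2*e.cost).round(3),*e.x.round(0),end=" | ")
  print()
E
python3 ik.py
```

```text
(np.float64(0.00034484746702548937), -1, array([ 0.19231929, -0.03444379,  0.58528824,  0.0847353 ,  0.17166067,
        0.30643976, -0.15643788]), [array([ 2.,  3., -5.]), array([-0., -2., -1.]), array([-33., -50., 106.]), array([ 2.,  3., 20.]), array([ 4.,  5., 20.])])
(-190, 0, 220) 30 0.0 57.0 -26.0 -54.0 32.0 -46.0 | (-190, 0, 220) 40 0.0 86.0 -37.0 -57.0 43.0 -69.0 | (-190, 0, 220) 50 0.15 97.0 -41.0 -56.0 43.0 -80.0 | 
(-120, 0, 100) 30 0.512 29.0 3.0 -61.0 6.0 -21.0 | (-120, 0, 100) 40 0.653 30.0 2.0 -61.0 9.0 -20.0 | (-120, 0, 100) 50 0.795 30.0 0.0 -61.0 13.0 -20.0 | 
(-120, 0, 30) 30 0.849 24.0 18.0 -61.0 -9.0 -21.0 | (-120, 0, 30) 40 0.984 24.0 17.0 -61.0 -8.0 -21.0 | (-120, 0, 30) 50 1.116 25.0 16.0 -61.0 -6.0 -20.0 | 
(-60, 0, 30) 30 0.657 24.0 20.0 -61.0 -5.0 -13.0 | (-60, 0, 30) 40 0.803 24.0 19.0 -61.0 -2.0 -12.0 | (-60, 0, 30) 50 0.947 24.0 18.0 -61.0 -0.0 -11.0 | 
(0, 0, 25) 30 0.517 27.0 22.0 -61.0 53.0 -9.0 | (0, 0, 25) 40 0.667 27.0 22.0 -61.0 59.0 -9.0 | (0, 0, 25) 50 0.815 27.0 21.0 -61.0 64.0 -9.0 | 
(10, 0, 25) 30 0.492 27.0 23.0 -61.0 64.0 -9.0 | (10, 0, 2
[... 1798 characters left out ...]
61.0 10.0 -21.0 | (-120, 115, 30) 50 1.053 45.0 17.0 -61.0 15.0 -21.0 | 
(-60, 115, 30) 30 0.606 40.0 21.0 -61.0 20.0 -13.0 | (-60, 115, 30) 40 0.752 41.0 20.0 -61.0 29.0 -14.0 | (-60, 115, 30) 50 0.895 43.0 19.0 -61.0 36.0 -15.0 | 
(0, 115, 25) 30 0.461 39.0 23.0 -61.0 67.0 -9.0 | (0, 115, 25) 40 0.613 39.0 23.0 -61.0 71.0 -10.0 | (0, 115, 25) 50 0.763 41.0 22.0 -61.0 74.0 -12.0 | 
(10, 115, 25) 30 0.436 39.0 23.0 -61.0 77.0 -9.0 | (10, 115, 25) 40 0.589 39.0 23.0 -61.0 81.0 -10.0 | (10, 115, 25) 50 0.74 40.0 23.0 -61.0 82.0 -12.0 | 
(-10, 115, 100) 30 0.243 42.0 11.0 -61.0 70.0 -12.0 | (-10, 115, 100) 40 0.4 43.0 11.0 -61.0 73.0 -15.0 | (-10, 115, 100) 50 0.554 44.0 11.0 -61.0 75.0 -17.0 |
```

```bash
cat >> h.py <<'E'
def log():
    s=r.sense()
    with open("log.txt","a") as f: f.write(" ".join(f"{v:.5f}" for v in [*s["joints"],*s["tcp_pos"]])+"\n")
E
python3 -c "
from h import *
log();plan([-100,0,150],35)"
```

```text
shift [ 0.0774  0.1379 -0.1036] rot [-0.0569  0.2111 -0.0289] |rot|deg 12.6
```

Request:
play_rows(
  commands=[
    [[0.02,0.03,-0.02,-0.057,0.211,-0.029,0],[0.04,0.07,-0.05,-0.057,0.211,-0.029,0],[0.06,0.1,-0.08,-0.057,0.211,-0.029,0],[0.077,0.138,-0.104,-0.057,0.211,-0.029,0],[0.077,0.138,-0.104,-0.057,0.211,-0.029,0]],
  ],
)

```text
time_s: 2.55
tcp_pos: [0.4551, 0.0375, 0.1989]
ee_rot: [[-0.843, -0.116, 0.525], [-0.093, 0.993, 0.07], [-0.529, 0.01, -0.848]]
wrist_force: [0.2, -0.1, 0.4]
gripper_width: 1.0
```

```bash
python3 -c "
from h import *
log();st();plan([-100,0,100],35)"
```

```text
t 2.55 L [-89.5 -13.2 198.9] tilt 32.0 yaw err 0.44 F [ 0.2 -0.1  0.4] J [  22.   -8.  -61.   54.   -9. -157.] w 1.0
shift [-0.0118  0.012  -0.0989] rot [-0.0039 -0.054  -0.0079] |rot|deg 3.1
```

```bash
cat > fk2.py <<'E'
from fk import *
def fk2(k,q):
    a1,d1,b,x2,z2,x3,z3,L,wx,wy,wz=k
    R3=Zr(q[0])@Y(q[1]-q[2]);R4=R3@X(-q[3]);R5=R4@Y(-q[4])
    return Zr(q[0])@(np.array([a1,b,d1])+Y(q[1])@[x2,0,z2])+R3@[x3,0,z3]+R4@[0,wy,wz]+R5@[L,0,wx],R5[:,0]
def data():
    D=[([-57.4914752,22.0865845,.388181570,-.0253986,-68.4115876],[.18979131,-.59492358,.22157029],1)]
    for l in np.loadtxt("log.txt",ndmin=2):D.append((l[:5],l[6:],1))
    for J,Lp in (([-66,1,-21,-46,-62],[-332.3,-378.4,230.9]),([3,-31,-58,-2,-23],[-277.7,-171.3,210.5])):
        Lp=np.array(Lp)/1000;D.append((J,np.r_[C+RL@Lp[:2],Lp[2]],.15))
    return D
def fit(n0=[0,.35,-.16,0,.4,.4,0,.25,0,0,0]):
    D=data();n0=np.array(n0);w=np.array([1,1,1,1,1,1,1,1,3,3,3])*.005
    f=lambda k:np.concatenate([v*(fk2(k,q)[0]-p) for q,p,v in D]+[w*(k-n0)])
    o=least_squares(f,n0);print(o.x.round(3),[np.round(1000*(fk2(o.x,q)[0]-p),0).tolist() for q,p,v in D]);return o.x
lo=np.array([-179,-69.2,-61.2,-181,-171]);hi=np.array([179,118,80.6,117,-9.2])
def ik(k,x,y,z,t,yaw=0,q0=None):
    p=np.r_[C+RL@np.array([x,y])/1000,z/1000];a=np.radians(yaw)
    ax=np.r_[RL@[np.cos(a)*np.sin(np.radians(t)),np.sin(a)*np.sin(np.radians(t))],-np.cos(np.radians(t))]
    g=lambda q:np.r_[10*(fk2(k,q)[0]-p),fk2(k,q)[1]-ax]
    return min((least_squares(g,q,bounds=(lo,hi),x_scale=30) for q in ([20,-10,-40,0,-30],[20,10,-40,50,-30],[20,10,-40,-60,-30],[10,10,-40,100,-60],[30,10,-40,-120,-60])),key=lambda e:e.cost)
if __name__=="__main__":
    k=fit()
    for y in(0,-115,115):
     for x,z in((-100,100),(-60,30),(5,25),(-10,100)):
      for t in(20,35,50):
       e=ik(k,x,y,z,t);print((x,y,z),t,np.sqrt(2*e.cost).round(2),e.x.round(0),end="|")
      print()
E
python3 fk2.py
```

```text
[ 0.004  0.157 -0.002 -0.013  0.562  0.417  0.013  0.308  0.014 -0.158
 -0.012] [[-0.0, -0.0, -0.0], [-0.0, 0.0, -0.0], [0.0, -0.0, 0.0], [-1.0, 2.0, 2.0], [3.0, -1.0, 1.0]]
(-100, 0, 100) 20 0.01 [ 26.   5. -60.  44.  -9.]|(-100, 0, 100) 35 0.18 [ -11.    6.  -47. -131.   -9.]|(-100, 0, 100) 50 0.0 [ -19.    7.  -51. -127.  -24.]|
(-60, 0, 30) 20 0.11 [ 26.  18. -47.   9.  -9.]|(-60, 0, 30) 35 0.05 [  -8.   19.  -40. -123.   -9.]|(-60, 0, 30) 50 0.0 [ -25.   28.  -58. -147.  -47.]|
(5, 0, 25) 20 0.08 [ 24.  23. -42.  14.  -9.]|(5, 0, 25) 35 0.07 [  -8.   23.  -35. -133.   -9.]|(5, 0, 25) 50 0.0 [ -19.   29.  -50. -150.  -40.]|
(-10, 0, 100) 20 0.0 [ 25.  13. -47.  31. -12.]|(-10, 0, 100) 35 0.17 [ -11.   13.  -46. -166.   -9.]|(-10, 0, 100) 50 0.0 [ -13.   14.  -41. -132.  -20.]|
(-100, -115, 100) 20 0.0 [ 14.   7. -50.  11. -14.]|(-100, -115, 100) 35 0.08 [  3.   7. -41. -42.  -9.]|(-100, -115, 100) 50 0.0 [ -28.    9.  -42. -100.  -26.]|
(-60, -115, 30) 20 0.05 [ 11.  19. -43.  -5.  -9.]|(-60, -115, 30) 35 0.03 [ -7.  19. -33. -73.  -9.]|(-60, -115, 30) 50 0.0 [ -36.   26.  -45. -
[... 264 characters left out ...]
9.]|(-10, -115, 100) 50 0.0 [ -20.   15.  -32. -102.  -20.]|
(-100, 115, 100) 20 0.0 [ 37.   6. -61.  61. -12.]|(-100, 115, 100) 35 0.05 [   1.    6.  -56. -178.   -9.]|(-100, 115, 100) 50 0.03 [  -4.    9.  -61. -162.  -30.]|
(-60, 115, 30) 20 0.09 [ 17.  18. -59. 117.  -9.]|(-60, 115, 30) 35 0.0 [  -0.   20.  -52. -167.  -17.]|(-60, 115, 30) 50 0.06 [  -5.   26.  -61. -166.  -45.]|
(5, 115, 25) 20 0.1 [ 32.  23. -48.  52.  -9.]|(5, 115, 25) 35 0.0 [   1.   24.  -43. -166.  -12.]|(5, 115, 25) 50 0.0 [  -1.   30.  -56. -172.  -46.]|
(-10, 115, 100) 20 0.0 [ 36.  14. -49.  46. -14.]|(-10, 115, 100) 35 0.06 [   2.   14.  -48. -181.   -9.]|(-10, 115, 100) 50 0.0 [  -1.   16.  -53. -169.  -29.]|
```

```bash
cat > path.py <<'E'
from fk2 import *
k=fit()
def rot(q,M): return Zr(q[0])@Y(q[1]-q[2])@X(-q[3])@Y(-q[4])@M@Zr(q[5])
q=[-57.4914752,22.0865845,.388181570,-.0253986,-68.4115876,-14.8181982]
R0=np.array([[-.952762436,-.303715775,-.000684],[-.303716531,.952760663,.00184],[.0000928,.00196,-.999998]])
M=rot(q,np.eye(3)) # placeholder
M=(Zr(q[0])@Y(q[1]-q[2])@X(-q[3])@Y(-q[4])).T@R0@Zr(-q[5])
E
python3 - <<'E'
from path import *
s=r.sense();print("check J6 sign",np.abs(rot(s["joints"],M)-s["ee_rot"]).max(), M.round(3).tolist())
def tgt(t,yaw=0): return Ro.from_euler("ZY",[np.degrees(A)+yaw,-t],degrees=True).as_matrix()@np.diag([-1,1,-1])
for x,y,z,t in((-150,0,150,50),(-150,0,150,45),(-120,0,80,50),(-120,0,80,45),(-60,0,25,50),(-60,0,25,45),(5,0,25,50),(5,0,25,45),(5,0,25,40),(-30,0,110,50),(-15,0,54,50),(-15,0,54,45),(-30,0,110,45)):
    p=np.r_[C+RL@np.array([x,y])/1000,z/1000];ax=tgt(t)[:,2]
    g=lambda q:np.r_[10*(fk2(k,q)[0]-p),fk2(k,q)[1]-ax]
    e=least_squares(g,[-20,20,-50,-145,-40],bounds=(lo,hi),x_scale=30)
    B=rot([*e.x,0],M);D=B.T@tgt(t);j6=np.degrees(np.arctan2(D[1,0],D[0,0]))
    print((x,y,z,t),np.sqrt(2*e.cost).round(3),e.x.round(1),"J6",j6.round(1))
E
```

```text
[ 0.004  0.157 -0.002 -0.013  0.562  0.417  0.013  0.308  0.014 -0.158
 -0.012] [[-0.0, -0.0, -0.0], [-0.0, 0.0, -0.0], [0.0, -0.0, 0.0], [-1.0, 2.0, 2.0], [3.0, -1.0, 1.0]]
check J6 sign 1.0347833269122182 [[0.0, 0.0, 1.0], [-0.869, 0.494, -0.0], [-0.494, -0.869, 0.0]]
(-150, 0, 150, 50) 0.048 [  -4.9   -7.5  -47.3 -102.    -9.2] J6 -48.5
(-150, 0, 150, 45) 0.132 [  -4.2   -7.2  -47.  -100.1   -9.2] J6 -46.2
(-120, 0, 80, 50) 0.0 [ -26.2   11.2  -57.1 -131.6  -33.3] J6 -98.5
(-120, 0, 80, 45) 0.0 [ -15.4    7.3  -49.1 -120.9  -17.6] J6 -77.4
(-60, 0, 25, 50) 0.0 [ -25.5   29.8  -59.  -147.7  -48.9] J6 -118.8
(-60, 0, 25, 45) 0.0 [ -21.7   24.4  -53.6 -144.5  -34.7] J6 -109.8
(5, 0, 25, 50) 0.0 [ -18.9   29.4  -49.8 -149.9  -40.4] J6 -112.6
(5, 0, 25, 45) 0.0 [ -15.9   26.1  -44.3 -145.   -27.7] J6 -103.9
(5, 0, 25, 40) 0.0 [  -8.7   23.6  -34.7 -127.2  -12. ] J6 -78.9
(-30, 0, 110, 50) 0.0 [ -12.5   11.   -41.4 -126.7  -17.9] J6 -80.0
(-15, 0, 54, 50) 0.0 [ -19.1   22.9  -49.4 -144.9  -34.6] J6 -106.4
(-15, 0, 54, 45) 0.0 [ -14.3   19.9  -42.4 -136.1  -20.9] J6 -92.5
(-30, 0, 110, 45) 0.045 [  -5.8   10.3  -36.7 -115.3   -9.2] J6 -63.4
```

```bash
sed -i 's/@M@Zr(q\[5\])/@M@Zr(-q[5])/; s/@R0@Zr(-q\[5\])/@R0@Zr(q[5])/' path.py
cat >> path.py <<'E'
def tgt(t,yaw=0): return Ro.from_euler("ZY",[np.degrees(A)+yaw,-t],degrees=True).as_matrix()@np.diag([-1,1,-1])
def solve(x,y,z,t,q0=[-20,20,-50,-145,-40],yaw=0):
    p=np.r_[C+RL@np.array([x,y])/1000,z/1000];T=tgt(t,yaw)
    g=lambda q:np.r_[10*(fk2(k,q)[0]-p),fk2(k,q)[1]-T[:,2]]
    e=least_squares(g,q0,bounds=(lo,hi),x_scale=30)
    D=rot([*e.x,0],M).T@T;j6=-np.degrees(np.arctan2(D[1,0],D[0,0]))
    return np.r_[e.x,j6],np.sqrt(2*e.cost)
def rows(Q,n):
    s=r.sense();R0=np.array(s["ee_rot"]);p0=np.array(s["tcp_pos"]);q0=np.array(s["joints"])
    for i in range(1,n+1):
        q=q0+(np.array(Q)-q0)*i/n;p=fk2(k,q)[0];d=Ro.from_matrix(rot(q,M)@R0.T).as_rotvec()
        Lp=np.r_[(p[:2]-C)@RL,p[2]]*1000
        print(i,np.round(np.r_[p-p0,d],3).tolist(),"L",Lp.round(0),"z",rot(q,M)[:,2].round(2),"J",q.round(0))
E
python3 - <<'E'
from path import *
s=r.sense();print("check",np.abs(rot(s["joints"],M)-s["ee_rot"]).max(),M.round(2).tolist(),s["joints"].round(1))
Q,e=solve(-120,0,85,50);print(Q.round(1),e)
rows(Q,25)
E
```

```text
[ 0.004  0.157 -0.002 -0.013  0.562  0.417  0.013  0.308  0.014 -0.158
 -0.012] [[-0.0, -0.0, -0.0], [-0.0, 0.0, -0.0], [0.0, -0.0, 0.0], [-1.0, 2.0, 2.0], [3.0, -1.0, 1.0]]
check 8.136787714319721e-07 [[-0.0, 0.0, 1.0], [-1.0, -0.0, -0.0], [-0.0, -1.0, 0.0]] [  21.8   -7.7  -61.1   53.9   -9.2 -156.8]
[ -24.9    9.6  -56.  -130.   -31.1   65.6] 8.700917747565525e-10
1 [-0.008, -0.034, -0.015, -0.024, 0.032, -0.01] L [-101.  -46.  184.] z [ 0.5   0.04 -0.87] J [  20.   -7.  -61.   47.  -10. -148.]
2 [-0.02, -0.065, -0.031, -0.042, 0.067, -0.016] L [-117.  -76.  168.] z [ 0.47  0.03 -0.88] J [  18.   -6.  -61.   39.  -11. -139.]
3 [-0.037, -0.092, -0.048, -0.054, 0.104, -0.02] L [-136. -101.  151.] z [ 0.43  0.01 -0.9 ] J [  16.   -6.  -60.   32.  -12. -130.]
4 [-0.057, -0.115, -0.065, -0.059, 0.141, -0.02] L [-159. -121.  134.] z [ 0.4   0.01 -0.92] J [  14.   -5.  -60.   25.  -13. -121.]
5 [-0.08, -0.133, -0.082, -0.059, 0.178, -0.017] L [-183. -137.  117.] z [ 0.37  0.01 -0.93] J [  12.   -4.  -60.   17.  -14. -112.]
6 [-0.104, -0.145, -0.099, -0.051, 0.212, -0.011] L [-209. -147. 
[... 1801 characters left out ...]
] J [-16.   6. -57. -93. -27.  21.]
21 [-0.154, 0.043, -0.157, 0.214, -0.095, 0.093] L [-238.   46.   42.] z [ 0.58  0.29 -0.76] J [ -17.    7.  -57. -101.  -28.   30.]
22 [-0.125, 0.044, -0.148, 0.183, -0.157, 0.074] L [-209.   44.   51.] z [ 0.64  0.26 -0.73] J [ -19.    8.  -57. -108.  -28.   39.]
23 [-0.094, 0.039, -0.137, 0.141, -0.215, 0.051] L [-179.   36.   62.] z [ 0.68  0.21 -0.7 ] J [ -21.    8.  -56. -115.  -29.   48.]
24 [-0.063, 0.028, -0.126, 0.088, -0.268, 0.023] L [-149.   21.   73.] z [ 0.73  0.15 -0.67] J [ -23.    9.  -56. -123.  -30.   57.]
25 [-0.032, 0.01, -0.114, 0.025, -0.314, -0.009] L [-120.   -0.   85.] z [ 0.76  0.08 -0.64] J [ -25.   10.  -56. -130.  -31.   66.]
```

```bash
cat >> path.py <<'E'
def via(Qs,n,every=3):
    s=r.sense();R0=np.array(s["ee_rot"]);p0=np.array(s["tcp_pos"]);q=np.array(s["joints"])
    for Q in Qs:
        for i in range(1,n+1):
            qq=q+(np.array(Q)-q)*i/n
            if i%every and i<n: continue
            p=fk2(k,qq)[0];d=Ro.from_matrix(rot(qq,M)@R0.T).as_rotvec()
            print(i,np.round(np.r_[p-p0,d],3).tolist(),"L",(np.r_[(p[:2]-C)@RL,p[2]]*1000).round(0),"J",qq.round(0))
        q=np.array(Q)
E
python3 - <<'E'
from path import *
Q,e=solve(-120,0,85,50)
for mid in ([5,-25,-50,-10,-25,-80],[0,-25,-50,-40,-35,-45],[-5,-20,-50,-60,-40,-15]):
    print(mid);via([mid,Q],12,4)
E
```

```text
[ 0.004  0.157 -0.002 -0.013  0.562  0.417  0.013  0.308  0.014 -0.158
 -0.012] [[-0.0, -0.0, -0.0], [-0.0, 0.0, -0.0], [0.0, -0.0, 0.0], [-1.0, 2.0, 2.0], [3.0, -1.0, 1.0]]
[5, -25, -50, -10, -25, -80]
4 [-0.021, -0.095, 0.028, -0.025, -0.048, -0.045] L [-120. -105.  227.] J [  16.  -13.  -57.   33.  -14. -131.]
8 [-0.068, -0.145, 0.035, -0.005, -0.077, -0.04] L [-173. -150.  234.] J [  11.  -19.  -54.   11.  -20. -106.]
12 [-0.114, -0.143, 0.037, 0.055, -0.142, 0.027] L [-219. -143.  236.] J [  5. -25. -50. -10. -25. -80.]
4 [-0.173, -0.058, -0.087, 0.179, -0.059, 0.161] L [-268.  -53.  112.] J [ -5. -13. -52. -50. -27. -31.]
8 [-0.143, 0.032, -0.116, 0.22, -0.194, 0.153] L [-228.   34.   83.] J [-15.  -2. -54. -90. -29.  17.]
12 [-0.032, 0.01, -0.114, 0.025, -0.314, -0.009] L [-120.   -0.   85.] J [ -25.   10.  -56. -130.  -31.   66.]
[0, -25, -50, -40, -35, -45]
4 [-0.055, -0.124, -0.003, -0.047, 0.026, -0.041] L [-158. -130.  196.] J [  15.  -13.  -57.   23.  -18. -120.]
8 [-0.141, -0.136, -0.031, 0.043, 0.05, 0.044] L [-244. -133.  168.] J [  7. -19. -54.  -9. -26. -82.]
12 [-0
[... 391 characters left out ...]
.   10.  -56. -130.  -31.   66.]
[-5, -20, -50, -60, -40, -15]
4 [-0.079, -0.138, -0.032, -0.071, 0.097, -0.003] L [-183. -142.  167.] J [  13.  -12.  -57.   16.  -19. -110.]
8 [-0.182, -0.11, -0.077, 0.075, 0.125, 0.17] L [-282. -103.  122.] J [  4. -16. -54. -22. -30. -62.]
12 [-0.188, 0.031, -0.042, 0.26, -0.2, 0.436] L [-273.   38.  157.] J [ -5. -20. -50. -60. -40. -15.]
4 [-0.146, 0.067, -0.062, 0.27, -0.311, 0.343] L [-228.   69.  137.] J [-12. -10. -52. -83. -37.  12.]
8 [-0.087, 0.061, -0.08, 0.18, -0.369, 0.177] L [-169.   57.  119.] J [ -18.   -0.  -54. -107.  -34.   39.]
12 [-0.032, 0.01, -0.114, 0.025, -0.314, -0.009] L [-120.   -0.   85.] J [ -25.   10.  -56. -130.  -31.   66.]
```

Request:
play_rows(
  commands=[
    [[-0.01,-0.05,0.015,-0.012,-0.024,-0.022,0],[-0.021,-0.095,0.028,-0.025,-0.048,-0.045,0],[-0.045,-0.12,0.032,-0.015,-0.062,-0.043,0],[-0.068,-0.145,0.035,-0.005,-0.077,-0.04,0],[-0.09,-0.145,0.036,0.025,-0.11,0,0]],
  ],
)

```text
time_s: 3.05
tcp_pos: [0.3663, -0.1091, 0.2359]
ee_rot: [[-0.783, -0.111, 0.613], [-0.074, 0.994, 0.085], [-0.618, 0.021, -0.786]]
wrist_force: [0.3, -2.7, 0.0]
gripper_width: 0.998
```

```bash
python3 - <<'E'
from path import *
st();log()
Q,e=solve(-120,0,85,50)
via([[5,-25,-50,-10,-25,-80],Q],10,2)
E
```

```text
[ 0.004  0.157 -0.002 -0.013  0.562  0.417  0.013  0.308  0.014 -0.158
 -0.012] [[-0.0, -0.0, -0.0], [-0.0, 0.0, -0.0], [0.0, -0.0, 0.0], [-1.0, 2.0, 2.0], [3.0, -1.0, 1.0]]
t 3.05 L [-193.6 -149.3  235.9] tilt 38.2 yaw err 0.15 F [ 0.  -2.7  0. ] J [  8. -22. -52.   1. -22. -93.] w 1.0
2 [-0.005, -0.001, -0.001, 0.005, -0.006, 0.005] L [-199. -149.  235.] J [  8. -22. -51.  -1. -22. -91.]
4 [-0.011, -0.0, -0.001, 0.011, -0.012, 0.012] L [-204. -149.  235.] J [  7. -23. -51.  -3. -23. -88.]
6 [-0.016, 0.0, -0.001, 0.017, -0.019, 0.019] L [-209. -147.  235.] J [  6. -24. -51.  -6. -24. -85.]
8 [-0.021, 0.002, -0.001, 0.023, -0.027, 0.026] L [-214. -146.  235.] J [  6. -24. -50.  -8. -24. -83.]
10 [-0.026, 0.003, -0.0, 0.03, -0.036, 0.035] L [-219. -143.  236.] J [  5. -25. -50. -10. -25. -80.]
2 [-0.067, 0.047, -0.088, 0.096, 0.045, 0.131] L [-256.  -95.  148.] J [ -1. -18. -51. -34. -26. -51.]
4 [-0.087, 0.11, -0.136, 0.168, 0.03, 0.189] L [-269.  -31.  100.] J [ -7. -11. -52. -58. -27. -22.]
6 [-0.069, 0.166, -0.152, 0.196, -0.055, 0.185] L [-244.   23.   84.] J [-13.  -4. -54. -82. -29.   7.]
8 [-0.014, 0.188, -0.151, 0.143, -0.156, 0.115] L [-187.   39.   85.] J [ -19.    3.  -55. -106.  -30.   36.]
10 [0.057, 0.156, -0.151, 0.002, -0.207, -0.005] L [-120.   -0.   85.] J [ -25.   10.  -56. -130.  -31.   66.]
```

Request:
play_rows(
  commands=[
    [[-0.02,0.002,-0.001,0.023,-0.027,0.026,0],[-0.036,0.015,-0.03,0.05,-0.01,0.065,0],[-0.052,0.03,-0.06,0.073,0.018,0.1,0],[-0.067,0.047,-0.088,0.096,0.045,0.131,0],[-0.074,0.068,-0.104,0.12,0.04,0.15,0]],
  ],
)

```text
time_s: 3.55
tcp_pos: [0.2929, -0.0401, 0.1309]
ee_rot: [[-0.794, -0.251, 0.554], [-0.117, 0.957, 0.267], [-0.597, 0.147, -0.789]]
wrist_force: [0.4, -0.2, 0.1]
gripper_width: 0.999
```

```bash
python3 - <<'E'
from path import *
st();log()
Q,e=solve(-120,0,85,50)
via([Q],12,2)
E
```

```text
[ 0.003  0.157 -0.002 -0.009  0.565  0.417  0.009  0.31   0.009 -0.158
 -0.008] [[-0.0, -0.0, -0.0], [-0.0, 0.0, 0.0], [0.0, -0.0, 0.0], [0.0, -0.0, -0.0], [-2.0, 2.0, 2.0], [3.0, -1.0, 2.0]]
t 3.55 L [-259.2  -72.9  130.9] tilt 37.9 yaw err 8.52 F [ 0.4 -0.2  0.1] J [  0. -16. -52. -40. -24. -46.] w 1.0
2 [-0.015, 0.037, -0.03, 0.04, 0.001, 0.031] L [-270.  -35.  101.] J [ -4. -12. -53. -55. -25. -27.]
4 [-0.015, 0.075, -0.046, 0.072, -0.032, 0.04] L [-266.    3.   85.] J [ -8.  -8. -54. -70. -27.  -9.]
6 [0.003, 0.106, -0.051, 0.082, -0.089, 0.024] L [-245.   32.   80.] J [-12.  -3. -54. -85. -28.  10.]
8 [0.037, 0.122, -0.05, 0.059, -0.155, -0.019] L [-209.   44.   81.] J [ -17.    1.  -55. -100.  -29.   29.]
10 [0.082, 0.117, -0.046, -0.003, -0.214, -0.084] L [-165.   35.   84.] J [ -21.    6.  -55. -115.  -30.   47.]
12 [0.13, 0.087, -0.046, -0.104, -0.247, -0.164] L [-120.   -0.   85.] J [ -25.   10.  -56. -130.  -32.   66.]
```

Request:
play_rows(
  commands=[
    [[-0.015,0.037,-0.03,0.04,0.001,0.031,0],[-0.015,0.056,-0.04,0.058,-0.015,0.037,0],[-0.015,0.075,-0.046,0.072,-0.032,0.04,0],[-0.006,0.09,-0.049,0.078,-0.06,0.033,0],[0.003,0.106,-0.051,0.082,-0.089,0.024,0]],
  ],
)

```text
time_s: 4.05
tcp_pos: [0.2978, 0.0659, 0.0811]
ee_rot: [[-0.732, -0.291, 0.616], [-0.085, 0.936, 0.341], [-0.676, 0.197, -0.71]]
wrist_force: [-0.1, -0.0, -0.5]
gripper_width: 1.002
```

```bash
python3 - <<'E'
from path import *
st();log()
Q,e=solve(-120,0,85,50)
via([Q],8,1)
E
```

```text
[ 0.     0.16  -0.    -0.004  0.566  0.421  0.004  0.309  0.004 -0.159
 -0.003] [[-0.0, -0.0, -0.0], [-0.0, -0.0, 0.0], [-0.0, 0.0, 0.0], [-0.0, -0.0, -0.0], [0.0, 0.0, -0.0], [-4.0, 2.0, 2.0], [2.0, -1.0, 2.0]]
t 4.05 L [-242.8   32.    81.1] tilt 44.8 yaw err 11.06 F [-0.1 -0.  -0.5] J [-12.  -3. -54. -84. -27.   9.] w 1.0
1 [0.011, 0.008, -0.0, -0.004, -0.023, -0.014] L [-231.   39.   81.] J [-13.  -2. -54. -90. -28.  16.]
2 [0.024, 0.014, 0.0, -0.012, -0.047, -0.033] L [-217.   43.   81.] J [-15.  -0. -54. -96. -28.  23.]
3 [0.039, 0.016, 0.001, -0.026, -0.07, -0.054] L [-203.   44.   82.] J [ -17.    2.  -54. -101.  -29.   30.]
4 [0.055, 0.016, 0.002, -0.045, -0.092, -0.079] L [-187.   42.   83.] J [ -18.    3.  -54. -107.  -29.   37.]
5 [0.072, 0.013, 0.003, -0.069, -0.112, -0.107] L [-170.   37.   84.] J [ -20.    5.  -55. -112.  -30.   44.]
6 [0.09, 0.006, 0.004, -0.098, -0.129, -0.137] L [-153.   28.   85.] J [ -22.    7.  -55. -118.  -30.   51.]
7 [0.108, -0.005, 0.004, -0.132, -0.142, -0.17] L [-136.   16.   85.] J [ -24.    8.  -55. -124.  -31.   58.]
8 [0.126, -0.019, 0.004, -0.172, -0.15, -0.203] L [-120.   -0.   85.] J [ -25.   10.  -55. -129.  -31.   65.]
```

Tracking is exact. Finishing this segment; the last row repeats the goal.

Request:
play_rows(
  commands=[
    [[0.024,0.014,0,-0.012,-0.047,-0.033,0],[0.055,0.016,0.002,-0.045,-0.092,-0.079,0],[0.09,0.006,0.004,-0.098,-0.129,-0.137,0],[0.108,-0.005,0.004,-0.132,-0.142,-0.17,0],[0.126,-0.019,0.004,-0.172,-0.15,-0.203,0]],
  ],
)

```text
time_s: 4.55
tcp_pos: [0.4249, 0.0441, 0.0848]
ee_rot: [[-0.641, -0.104, 0.761], [-0.069, 0.995, 0.078], [-0.765, -0.002, -0.644]]
wrist_force: [-0.5, 0.1, -0.1]
gripper_width: 1.002
```

```bash
python3 - <<'E'
from path import *
st();log()
c=cap('wrist');save(c,'w2');np.savez('w2.npz',W=cloud(c),im=c['image'])
st();plan([-120,0,70],50)
for x,z in((-120,70),(-90,30),(-45,22),(15,22)):
    Q,e=solve(x,0,z,50);print(x,z,Q.round(0),e.round(4))
E
```

```text
[ 0.     0.161 -0.    -0.002  0.565  0.421  0.001  0.308  0.002 -0.16
 -0.001] [[-0.0, -0.0, -0.0], [-0.0, -0.0, 0.0], [-0.0, 0.0, 0.0], [0.0, -0.0, -0.0], [0.0, 0.0, -0.0], [0.0, 0.0, -0.0], [-5.0, 2.0, 2.0], [2.0, -1.0, 3.0]]
t 4.55 L [-118.8   -3.4   84.8] tilt 49.9 yaw err -0.21 F [-0.5  0.1 -0.1] J [ -25.   10.  -55. -129.  -30.   64.] w 1.0
t 4.6 L [-116.9   -4.8   85.2] tilt 50.0 yaw err -0.36 F [ 0.8 -1.6 -0.2] J [ -25.   10.  -55. -129.  -31.   65.] w 0.99
shift [-0.0036  0.0044 -0.0152] rot [0.0027 0.     0.0063] |rot|deg 0.4
-120 70 [ -29.   16.  -59. -134.  -38.   76.] 0.0
-90 30 [ -30.   30.  -61. -144.  -51.   91.] 0.0112
-45 22 [ -24.   31.  -56. -148.  -48.   88.] 0.0
15 22 [ -19.   30.  -47. -150.  -39.   82.] 0.0
```

View pics/w2.png

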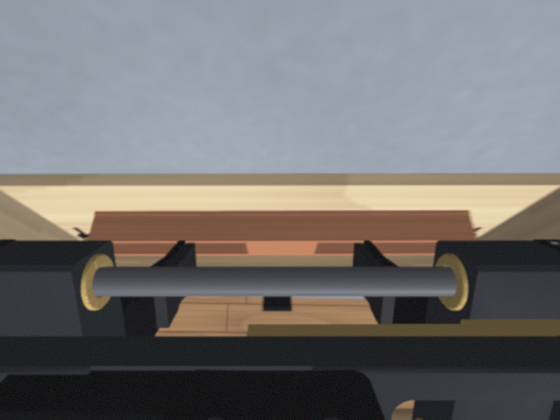

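The wrist view is mirrored, with the locker front at the top: frame front face at rows 210–255, cols 90–475, and the dark latch at (278,300). Fitting the frame's front edge and the latch from depth.

```bash
python3 - <<'E'
from h import *
d=np.load("w2.npz");L=toL(d["W"])*1000;L[...,:2]=(d["W"][...,:2]-C)@RL*1000;im=d["im"].astype(int)
x,y,z=L[...,0],L[...,1],L[...,2]
cop=(im[...,0]>1.3*im[...,1])&(im[...,1]<110)&(z>17)&(z<38)&(abs(x)<60)&(abs(y)<200)
Q=L[cop];print(len(Q),Q.min(0).round(),Q.max(0).round())
for y0 in range(-165,166,30):
    m=cop&(abs(y-y0)<10)
    if m.sum()>3:print(y0,m.sum(),np.percentile(x[m],[10,50,90]).round(1))
from scipy.optimize import least_squares
f=lambda p:Q[:,0]-p[0]-p[1]*Q[:,1]
o=least_squares(f,[-33,0],loss="soft_l1",f_scale=1);print("front face x at mid,slope(rad)",o.x)
dk=(im.sum(2)<120)&(z>40)&(z<110)&(x>-40)&(x<80)&(abs(y)<20);Q=L[dk];print("latch",len(Q));
if len(Q):
  p=np.polyfit(Q[:,0],Q[:,2],1);print("strap",p,"angle",np.arctan(-p[0]),Q.min(0),Q.max(0))
W=np.load("scene.npz");L=W["W"].copy();L[...,:2]=(W["W"][...,:2]-C)@RL;L*=1000;im=W["im"].astype(int)
m=(im.sum(2)<200)&(abs(L[...,1])<14)&(L[...,0]>-30)&(L[...,0]<75)&(L[...,2]>42)&(L[...,2]<115)
Q=L[m];p=np.polyfit(Q[:,0],Q[:,2],1);print("scene latch",len(Q),p,np.arctan(-p[0]),Q.min(0).round(),Q.max(0).round())
E
```

```text
9510 [ -35. -168.   17.] [ 57. 170.  38.]
-165 342 [-31.9 -31.    4.7]
-135 619 [-32.  -31.    4.8]
-105 552 [-32.2 -31.3   3.9]
-75 599 [-32.3 -31.4   4.6]
-45 614 [-32.4 -31.4   4.4]
-15 485 [-32.6 -31.9 -31. ]
15 489 [-32.7 -32.  -31.2]
45 606 [-32.7 -31.8   4. ]
75 548 [-33.  -32.1   2.6]
105 622 [-33.1 -32.1   3.8]
135 626 [-33.2 -32.3   3.5]
165 326 [-33.3 -32.5 -31.7]
front face x at mid,slope(rad) [-3.16231517e+01 -4.63304317e-03]
latch 316
strap [-1.07538588 88.26053804] angle 0.8217059893365917 [ -7.31621305 -14.25298025  83.76423289] [ 4.86663433  8.14803671 95.9205968 ]
scene latch 331 [-0.61466978 90.38470063] 0.5511363342689573 [ -4. -14.  43.] [ 73.  12. 100.]
```

```bash
python3 - <<'E'
from path import *
plan([-95,0,60],50);plan([-70,0,35],50);plan([-58,0,24],50)
for x,z in((-95,60),(-80,45),(-70,35),(-58,24)):
    Q,e=solve(x,0,z,50);print(x,z,Q.round(0),e.round(4))
print(np.round([RL@[.01,0]],5))
E
```

```text
[ 0.     0.161 -0.    -0.002  0.565  0.422  0.001  0.307  0.001 -0.16
 -0.001] [[-0.0, -0.0, -0.0], [-0.0, 0.0, 0.0], [-0.0, 0.0, 0.0], [0.0, -0.0, -0.0], [0.0, -0.0, -0.0], [0.0, 0.0, -0.0], [0.0, -0.0, -0.0], [-5.0, 2.0, 2.0], [2.0, -1.0, 3.0]]
shift [ 0.0213  0.0071 -0.0252] rot [0.0027 0.     0.0063] |rot|deg 0.4
shift [ 0.0461  0.0098 -0.0502] rot [0.0027 0.     0.0063] |rot|deg 0.4
shift [ 0.0581  0.0111 -0.0612] rot [0.0027 0.     0.0063] |rot|deg 0.4
-95 60 [ -27.   20.  -58. -139.  -40.   80.] 0.0
-80 45 [ -27.   25.  -58. -143.  -45.   85.] 0.0
-70 35 [ -27.   28.  -58. -145.  -47.   87.] 0.0
-58 24 [ -26.   31.  -58. -148.  -49.   89.] 0.0
[[0.00994 0.00108]]
```

Request:
play_rows(
  commands=[
    [[0.0213,0.0071,-0.025,0.0027,0,0.0063,0],[0.046,0.0098,-0.05,0.0027,0,0.0063,0],[0.058,0.0111,-0.061,0.0027,0,0.0063,0],[0.058,0.0111,-0.061,0.0027,0,0.0063,0],[0.058,0.0111,-0.061,0.0027,0,0.0063,0]],
  ],
)

```text
time_s: 5.1
tcp_pos: [0.4807, 0.057, 0.0226]
ee_rot: [[-0.642, -0.115, 0.758], [-0.071, 0.993, 0.09], [-0.763, 0.004, -0.646]]
wrist_force: [0.4, -0.3, 0.8]
gripper_width: 1.001
```

```bash
python3 - <<'E'
from h import *
st();plan([-58,0,23],50)
E
```

```text
t 5.1 L [-62.    3.4  22.6] tilt 49.8 yaw err 0.4 F [ 0.3 -0.4  0.8] J [ -26.   31.  -58. -147.  -49.   89.] w 1.0
shift [ 0.0043 -0.003   0.0004] rot [-0.0034 -0.0045 -0.0069] |rot|deg 0.5
```

Request:
play_rows(
  commands=[
    [[0.006,-0.002,0.0005,-0.0034,-0.0045,-0.0069,0],[0.01,-0.002,0.0005,-0.0034,-0.0045,-0.0069,0],[0.015,-0.0014,0.0005,-0.0034,-0.0045,-0.0069,0],[0.02,-0.0008,0.0005,-0.0034,-0.0045,-0.0069,0],[0.024,-0.0004,0.0005,-0.0034,-0.0045,-0.0069,0]],
  ],
)

```text
time_s: 5.6
tcp_pos: [0.5049, 0.0575, 0.0251]
ee_rot: [[-0.636, -0.109, 0.764], [-0.071, 0.994, 0.083], [-0.768, -0.001, -0.64]]
wrist_force: [-5.2, -3.0, 3.5]
gripper_width: 1.001
```

```bash
python3 - <<'E'
from h import *
st()
E
```

```text
t 5.6 L [-37.9   1.3  25.1] tilt 50.2 yaw err 0.08 F [-5.5 -2.4  3.5] J [ -23.   30.  -55. -148.  -46.   87.] w 1.0
```

Request:
play_rows(
  commands=[
    [[0.003,0.0003,0,0,0,0,0],[0.006,0.0007,0,0,0,0,0],[0.009,0.001,0,0,0,0,0],[0.012,0.0013,0,0,0,0,0],[0.015,0.0016,0,0,0,0,0]],
  ],
)

```text
time_s: 6.1
tcp_pos: [0.5173, 0.0603, 0.0242]
ee_rot: [[-0.639, -0.111, 0.761], [-0.071, 0.994, 0.085], [-0.766, 0.0, -0.643]]
wrist_force: [-6.2, -0.2, 4.4]
gripper_width: 0.998
```

```bash
python3 - <<'E'
from h import *
st();print(r.sense()["moment"])
E
```

```text
t 6.1 L [-25.3   2.7  24.2] tilt 50.0 yaw err 0.17 F [-6.2  0.5  4.4] J [ -22.   30.  -53. -149.  -44.   85.] w 1.0
[-0.23573009  1.76811493  0.0089025 ]
```

Request:
play_rows(
  commands=[
    [[0.003,0.0002,0,0,0,0,0],[0.006,0.0004,0,0,0,0,0],[0.009,0.0007,0,0,0,0,0],[0.012,0.001,0,0,0,0,0],[0.015,0.0013,0,0,0,0,0]],
  ],
)

```text
time_s: 6.6
tcp_pos: [0.5322, 0.0616, 0.0241]
ee_rot: [[-0.639, -0.111, 0.761], [-0.071, 0.994, 0.085], [-0.766, 0.0, -0.643]]
wrist_force: [-6.0, 0.2, 4.1]
gripper_width: 1.003
```

Request:
play_rows(
  commands=[
    [[0.002,0.0002,0,0,0,0,0],[0.004,0.0004,0,0,0,0,0],[0.006,0.0006,0,0,0,0,0],[0.0075,0.0008,0,0,0,0,0],[0.009,0.0009,0,0,0,0,0]],
  ],
)

```text
time_s: 7.1
tcp_pos: [0.5412, 0.0625, 0.0241]
ee_rot: [[-0.639, -0.111, 0.761], [-0.071, 0.994, 0.085], [-0.766, 0.0, -0.643]]
wrist_force: [-6.7, -0.6, 4.2]
gripper_width: 0.997
```

```bash
python3 - <<'E'
from h import *
st();print(r.sense()["moment"])
E
```

```text
t 7.1 L [-1.3  2.3 24.1] tilt 50.0 yaw err 0.18 F [-6.7  0.1  4.2] J [ -19.   30.  -49. -149.  -41.   83.] w 1.0
[-0.12042245  1.77174052  0.0335993 ]
```

Request:
play_rows(
  commands=[
    [[0.0007,0.0001,0,0,0,0,0],[0.0014,0.0001,0,0,0,0,0],[0.0021,0.0002,0,0,0,0,0],[0.0028,0.0003,0,0,0,0,0],[0.003,0.0003,0,0,0,0,0]],
  ],
)

```text
time_s: 7.6
tcp_pos: [0.5441, 0.0627, 0.0241]
ee_rot: [[-0.639, -0.111, 0.761], [-0.071, 0.994, 0.085], [-0.766, 0.0, -0.643]]
wrist_force: [-6.3, -0.5, 5.4]
gripper_width: 1.001
```

Request:
play_rows(
  commands=[
    [[0.0007,0.0001,0,0,0,0,0],[0.0014,0.0001,0,0,0,0,0],[0.0021,0.0002,0,0,0,0,0],[0.0028,0.0003,0,0,0,0,0],[0.003,0.0003,0,0,0,0,0]],
  ],
)

```text
time_s: 8.1
tcp_pos: [0.5472, 0.063, 0.024]
ee_rot: [[-0.639, -0.111, 0.761], [-0.071, 0.994, 0.085], [-0.766, 0.0, -0.643]]
wrist_force: [-7.0, -1.0, 4.2]
gripper_width: 1.001
```

Request:
play_rows(
  commands=[
    [[0.0006,0.0001,0,0,0,0,0],[0.0012,0.0001,0,0,0,0,0],[0.0018,0.0002,0,0,0,0,0],[0.0024,0.0003,0,0,0,0,0],[0.0025,0.0003,0,0,0,0,0]],
  ],
)

```text
time_s: 8.6
tcp_pos: [0.5497, 0.0633, 0.024]
ee_rot: [[-0.639, -0.111, 0.761], [-0.071, 0.994, 0.085], [-0.766, 0.0, -0.643]]
wrist_force: [-6.2, -0.6, 4.1]
gripper_width: 1.003
```

```bash
python3 - <<'E'
from h import *
st();print(r.sense()["moment"])
E
```

```text
t 8.6 L [ 7.3  2.2 24. ] tilt 50.0 yaw err 0.18 F [-6.2  0.1  4.1] J [ -19.   30.  -48. -149.  -39.   82.] w 1.0
[-0.09510279  1.8000365   0.05596492]
```

Request:
play_rows(
  commands=[
    [[0.0006,0.0001,0,0,0,0,0],[0.0012,0.0001,0,0,0,0,0],[0.0018,0.0002,0,0,0,0,0],[0.0024,0.0003,0,0,0,0,0],[0.0025,0.0003,0,0,0,0,0]],
  ],
)

```text
time_s: 9.1
tcp_pos: [0.5515, 0.0636, 0.0239]
ee_rot: [[-0.64, -0.111, 0.76], [-0.071, 0.994, 0.085], [-0.765, 0.0, -0.644]]
wrist_force: [-8.2, -1.8, 6.6]
gripper_width: 1.0
```

```bash
python3 - <<'E'
from h import *
st();print(r.sense()["moment"])
E
```

```text
t 9.1 L [ 9.1  2.4 23.9] tilt 49.9 yaw err 0.17 F [-8.4 -0.9  6.6] J [ -19.   30.  -48. -149.  -39.   82.] w 1.0
[-0.37614273  1.77755321 -0.26506147]
```

Request:
play_rows(
  commands=[
    [[0.0004,0,0,0,0,0,0],[0.0008,0.0001,0,0,0,0,0],[0.0008,0.0001,0,0,0,0,0]],
  ],
)

```text
time_s: 9.4
tcp_pos: [0.5517, 0.0637, 0.0239]
ee_rot: [[-0.641, -0.111, 0.76], [-0.071, 0.994, 0.085], [-0.764, 0.001, -0.645]]
wrist_force: [-10.8, -2.9, 8.1]
gripper_width: 1.0
```

```bash
python3 - <<'E'
from h import *
st();print(r.sense()["moment"])
E
```

```text
t 9.4 L [ 9.3  2.4 23.9] tilt 49.9 yaw err 0.16 F [-11.   -1.7   8.1] J [ -19.   30.  -48. -149.  -39.   82.] w 1.0
[-0.72416746  1.78308852 -0.58560748]
```

Request:
play_rows(
  commands=[
    [[0,0,0,0,0,-0.003,0],[0,0,0,0,0,-0.006,0],[0,0,0,0,0,-0.006,0]],
  ],
)

```text
time_s: 9.7
tcp_pos: [0.5516, 0.0638, 0.0238]
ee_rot: [[-0.641, -0.105, 0.76], [-0.067, 0.994, 0.081], [-0.764, 0.001, -0.645]]
wrist_force: [-10.1, -2.6, 8.7]
gripper_width: 1.002
```

```bash
python3 - <<'E'
from h import *
st();print(r.sense()["moment"])
E
```

```text
t 9.7 L [ 9.2  2.5 23.8] tilt 49.9 yaw err -0.17 F [-10.3  -1.5   8.7] J [ -18.   30.  -48. -150.  -39.   82.] w 1.0
[-0.50056512  1.86541017 -0.32104915]
```

Request:
play_rows(
  commands=[
    [[0.0002,0,0,0,0,-0.003,0],[0.0004,0,0,0,0,-0.006,0],[0.0004,0,0,0,0,-0.006,0]],
  ],
)

```text
time_s: 10.0
tcp_pos: [0.5515, 0.0639, 0.0237]
ee_rot: [[-0.642, -0.099, 0.76], [-0.064, 0.995, 0.076], [-0.764, 0.001, -0.645]]
wrist_force: [-13.2, -4.3, 9.9]
gripper_width: 0.996
```

```bash
python3 - <<'E'
from h import *
st();print(r.sense()["moment"])
E
```

```text
t 10.0 L [ 9.2  2.6 23.7] tilt 49.8 yaw err -0.49 F [-13.5  -2.9   9.9] J [ -18.   30.  -48. -150.  -39.   82.] w 1.0
[-0.56968104  1.8878108  -0.39516404]
```

```bash
python3 - <<'E'
from h import *
from scipy.optimize import least_squares
for n in("wrist","scene"):
    c=cap(n);save(c,"c_"+n);W=cloud(c);L=W.copy();L[...,:2]=(W[...,:2]-C)@RL;L*=1000;im=c["image"].astype(int)
    x,y,z=L[...,0],L[...,1],L[...,2]
    red=(im[...,0]>1.3*im[...,1])&(im[...,1]<110)
    m=red&(z>20)&(z<36)&(x>-20)&(x<25)&(abs(y)<172) if n=="wrist" else None
    if n=="wrist":
        Q=L[m];o=least_squares(lambda p:Q[:,0]-p[0]-p[1]*Q[:,1],[10,0],loss="soft_l1",f_scale=1);print(n,len(Q),o.x,Q[:,1].min(),Q[:,1].max())
        fl=(abs(z-12)<4)&(x>-72)&(x<-30)&(abs(y)<200);print("floor",fl.sum())
    # rear backs: strip rear face (x strip+16, z15-40) 
    m=(abs(y)<205)&(z>16)&(z<38)&(x>55)&(x<85);Q=L[m]
    if len(Q)>50:
        o=least_squares(lambda p:Q[:,0]-p[0]-p[1]*Q[:,1],[65,0],loss="soft_l1",f_scale=1);print(n,"strip rear",len(Q),o.x)
    b=(abs(y)<190)&(z>165)&(z<195)&(abs(x)<25);Q=L[b]
    if len(Q)>50:
        o=least_squares(lambda p:np.hypot(Q[:,0]-p[0]-p[1]*Q[:,1],Q[:,2]-p[2])-11,[0,0,180],loss="soft_l1");print(n,"bar",o.x)
st()
E
```

```text
wrist 2715 [ 1.48811716e+01 -3.05544987e-04] -91.23824862851855 93.3803861524638
floor 30538
scene strip rear 1019 [7.07424253e+01 1.88309720e-05]
scene bar [-8.46293635e-01  2.11444113e-04  1.81319801e+02]
t 10.1 L [ 9.2  2.6 23.7] tilt 49.8 yaw err -0.48 F [-13.4  -2.5   9.1] J [ -18.   30.  -48. -150.  -39.   82.] w 1.0
```

View pics/c_wrist.png

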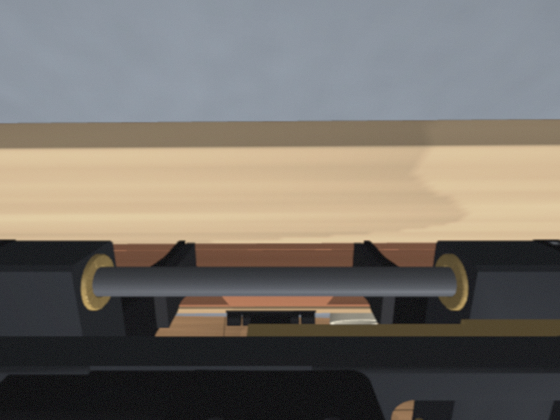

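```bash
python3 - <<'E'
from path import *
for p in((-55,26),(-60,70),(-60,112),(-20,114),(3,112),(-6,61)):
    Q,e=solve(p[0],0,p[1],50);print(p,Q.round(0),e.round(4))
plan([-5,0,24.5],50);plan([-55,0,26],50);plan([-60,0,70],50);plan([-60,0,112],50)
E
```

```text
[ 0.     0.161 -0.    -0.002  0.565  0.422  0.001  0.307  0.001 -0.16
 -0.001] [[-0.0, -0.0, -0.0], [-0.0, 0.0, 0.0], [-0.0, 0.0, 0.0], [0.0, -0.0, -0.0], [0.0, -0.0, -0.0], [0.0, 0.0, -0.0], [0.0, -0.0, -0.0], [-5.0, 2.0, 2.0], [2.0, -1.0, 3.0]]
(-55, 26) [ -25.   30.  -57. -147.  -48.   88.] 0.0
(-60, 70) [ -22.   18.  -52. -138.  -33.   72.] 0.0
(-60, 112) [ -13.    7.  -43. -121.  -17.   44.] 0.0
(-20, 114) [  -9.   10.  -38. -120.  -14.   41.] 0.0
(3, 112) [  -8.   12.  -35. -120.  -13.   40.] 0.0
(-6, 61) [ -18.   22.  -46. -142.  -31.   72.] 0.0
shift [-0.0138 -0.0041  0.0008] rot [-0.0002 -0.0032  0.0085] |rot|deg 0.5
shift [-0.0635 -0.0095  0.0023] rot [-0.0002 -0.0032  0.0085] |rot|deg 0.5
shift [-0.0685 -0.0101  0.0463] rot [-0.0002 -0.0032  0.0085] |rot|deg 0.5
shift [-0.0685 -0.0101  0.0883] rot [-0.0002 -0.0032  0.0085] |rot|deg 0.5
```

Request:
play_rows(
  commands=[
    [[-0.014,-0.0017,0.001,0,0,0,0],[-0.03,-0.003,0.001,0,0,0,0],[-0.0635,-0.008,0.002,0,-0.003,0.008,0],[-0.066,-0.009,0.02,0,-0.003,0.008,1],[-0.0685,-0.01,0.046,0,-0.003,0.008,1]],
  ],
)

```text
time_s: 10.6
tcp_pos: [0.4845, 0.0521, 0.0672]
ee_rot: [[-0.644, -0.101, 0.759], [-0.062, 0.995, 0.08], [-0.763, 0.004, -0.647]]
wrist_force: [0.4, 0.4, -0.3]
gripper_width: 0.893
```

Request:
play_rows(
  commands=[
    [[0,0,0.015,0,0,0,1],[0,0,0.03,0,0,0,1],[0,0,0.044,0,0,0,1],[0,0,0.044,0,0,0,1],[0,0,0.044,0,0,0,1]],
  ],
)

```text
time_s: 11.1
tcp_pos: [0.4869, 0.0535, 0.1148]
ee_rot: [[-0.634, -0.107, 0.766], [-0.069, 0.994, 0.082], [-0.77, -0.001, -0.638]]
wrist_force: [-0.8, -0.9, -0.4]
gripper_width: 0.453
```

```bash
python3 - <<'E'
from path import *
st();log()
plan([-20,0,114],50);plan([3,0,112],50)
for n in("wrist","side"):
    c=cap(n);save(c,"d_"+n);W=cloud(c);L=W.copy();L[...,:2]=(W[...,:2]-C)@RL;L*=1000;im=c["image"].astype(int)
    x,y,z=L[...,0],L[...,1],L[...,2]
    m=(im[...,0]>1.3*im[...,1])&(im[...,1]<110)&(z>20)&(z<36)&(x>-20)&(x<25)&(abs(y)<172)
    Q=L[m]
    if n=="wrist" and len(Q):
        o=least_squares(lambda p:Q[:,0]-p[0]-p[1]*Q[:,1],[10,0],loss="soft_l1",f_scale=1);print("front face",len(Q),o.x,Q[:,1].min(),Q[:,1].max())
    m=(im.sum(2)<170)&(abs(y)<14)&(x>-30)&(x<40)&(z>55)&(z<115);Q=L[m]
    if len(Q)>20:
        xs=np.round(Q[:,0]/5)*5
        print(n,"latch z by x",[(int(v),np.percentile(Q[xs==v,2],[10,50,90]).round(0).tolist()) for v in np.unique(xs)])
E
```

```text
[ 0.     0.161 -0.    -0.002  0.565  0.422  0.001  0.307  0.001 -0.16
 -0.001] [[-0.0, -0.0, -0.0], [-0.0, 0.0, 0.0], [-0.0, 0.0, 0.0], [0.0, -0.0, -0.0], [0.0, -0.0, -0.0], [0.0, 0.0, -0.0], [0.0, -0.0, -0.0], [-5.0, 2.0, 2.0], [2.0, -1.0, 3.0]]
t 11.1 L [-56.2  -0.7 114.8] tilt 50.3 yaw err -0.06 F [-0.9 -0.8 -0.4] J [ -12.    7.  -42. -121.  -16.   44.] w 0.45
shift [ 0.0359  0.0046 -0.0008] rot [0.0006 0.0062 0.0011] |rot|deg 0.4
shift [ 0.0588  0.0071 -0.0028] rot [0.0006 0.0062 0.0011] |rot|deg 0.4
front face 6040 [ 1.50748117e+01 -2.73477886e-04] -166.29829105855165 171.79693517213494
wrist latch z by x [(-5, [91.0, 94.0, 96.0]), (0, [86.0, 88.0, 90.0]), (5, [81.0, 83.0, 85.0]), (10, [67.0, 69.0, 79.0]), (15, [70.0, 72.0, 75.0])]
side latch z by x [(25, [69.0, 70.0, 71.0]), (30, [67.0, 69.0, 70.0]), (35, [64.0, 65.0, 68.0]), (40, [63.0, 63.0, 65.0])]
```

Request:
play_rows(
  commands=[
    [[0,0,0,0,0,0,1],[0,0,0,0,0,0,1],[0,0,0,0,0,0,1],[0,0,0,0,0,0,1],[0.01,0.001,0,0,0.003,0,1]],
  ],
)

```text
time_s: 11.7
tcp_pos: [0.496, 0.0532, 0.1137]
ee_rot: [[-0.639, -0.104, 0.762], [-0.067, 0.995, 0.079], [-0.766, -0.0, -0.643]]
wrist_force: [-0.2, -0.0, -1.1]
gripper_width: 0.014
```

Request:
play_rows(
  commands=[
    [[0.012,0.0015,0,0,0.003,0,1],[0.025,0.003,0,0,0.003,0,1],[0.037,0.0045,0,0,0.003,0,1],[0.049,0.006,-0.001,0,0.003,0,1],[0.049,0.006,-0.001,0,0.003,0,1]],
  ],
)

```text
time_s: 12.2
tcp_pos: [0.5479, 0.06, 0.1135]
ee_rot: [[-0.639, -0.106, 0.762], [-0.068, 0.994, 0.081], [-0.766, 0.0, -0.643]]
wrist_force: [-0.2, -0.2, 0.0]
gripper_width: 0.006
```

```bash
python3 - <<'E'
from path import *
st();log();plan([3,0,112],50)
E
```

```text
[ 0.     0.161 -0.    -0.001  0.565  0.422  0.     0.307  0.    -0.16
 -0.   ] [[0.0, -0.0, -0.0], [0.0, 0.0, 0.0], [-0.0, 0.0, -0.0], [0.0, -0.0, -0.0], [0.0, 0.0, -0.0], [0.0, 0.0, -0.0], [0.0, 0.0, -0.0], [-0.0, -0.0, 0.0], [-5.0, 1.0, 2.0], [2.0, -1.0, 3.0]]
t 12.2 L [  5.1  -0.9 113.5] tilt 50.0 yaw err -0.13 F [-0.2 -0.2  0. ] J [  -7.   12.  -34. -118.  -12.   37.] w 0.01
shift [-0.0022  0.0006 -0.0015] rot [ 0.     -0.0002  0.0023] |rot|deg 0.1
```

Request:
play_rows(
  commands=[
    [[0,0.001,-0.005,0,0,0,1],[-0.001,0.001,-0.01,0,0,0,1],[-0.002,0.001,-0.015,0,0,0,1],[-0.003,0.001,-0.02,0,0,0,1],[-0.004,0.001,-0.023,0,0,0,1]],
  ],
)

```text
time_s: 12.7
tcp_pos: [0.538, 0.0603, 0.0882]
ee_rot: [[-0.645, -0.105, 0.757], [-0.068, 0.995, 0.079], [-0.761, -0.001, -0.649]]
wrist_force: [-12.4, -3.0, 7.1]
gripper_width: 0.004
```

Request:
play_rows(
  commands=[
    [[-0.001,0,-0.004,0,0,0,1],[-0.002,0,-0.008,0,0,0,1],[-0.003,0,-0.012,0,0,0,1],[-0.004,0,-0.016,0,0,0,1],[-0.005,0,-0.018,0,0,0,1]],
  ],
)

```text
time_s: 13.2
tcp_pos: [0.5324, 0.06, 0.0694]
ee_rot: [[-0.648, -0.104, 0.755], [-0.068, 0.995, 0.078], [-0.759, -0.0, -0.651]]
wrist_force: [-9.5, -6.1, 4.1]
gripper_width: 0.005
```

```bash
python3 - <<'E'
from h import *
st();log()
E
```

```text
t 13.2 L [-10.2   0.8  69.4] tilt 49.4 yaw err -0.24 F [-10.1  -5.1   4.1] J [ -17.   19.  -45. -140.  -27.   68.] w 0.0
```

```bash
python3 - <<'E'
from h import *
ims=[]
for n in("scene","side"):
    c=cap(n);K=np.array(c["intrinsics"])
    p=np.r_[C+RL@[.02,0],.06,1];q=np.linalg.inv(c["extrinsics"])@p
    u=int(K[0,2]+K[0,0]*q[0]/-q[2]);v=int(K[1,2]-K[1,1]*q[1]/-q[2])
    W=cloud(c);L=W.copy();L[...,:2]=(W[...,:2]-C)@RL;L*=1000;im=c["image"].astype(int)
    x,y,z=L[...,0],L[...,1],L[...,2]
    m=(im.sum(2)<170)&(abs(y)<14)&(x>14)&(x<60)&(z>40)&(z<115);Q=L[m]
    if len(Q)>20:
        xs=np.round(Q[:,0]/5)*5
        print(n,[(int(t),np.median(Q[xs==t,2]).round(0)) for t in np.unique(xs)])
    w=c["image"][max(v-45,0):v+45,max(u-60,0):u+60,::-1];ims.append(cv2.resize(w,None,fx=5,fy=5)[:450,:600])
h=min(i.shape[0] for i in ims)
o=np.vstack([i[:h] for i in ims]);o=cv2.resize(o,None,fx=600/o.shape[0],fy=600/o.shape[0]);cv2.imwrite("pics/e.png",o)
E
```

```text
scene [(15, np.float64(54.0)), (20, np.float64(53.0)), (25, np.float64(52.0)), (30, np.float64(53.0)), (35, np.float64(53.0)), (40, np.float64(52.0)), (45, np.float64(51.0)), (50, np.float64(51.0)), (55, np.float64(52.0)), (60, np.float64(52.0))]
side [(30, np.float64(51.0)), (35, np.float64(50.0)), (40, np.float64(50.0)), (45, np.float64(49.0)), (50, np.float64(50.0)), (55, np.float64(49.0)), (60, np.float64(49.0))]
```

View pics/e.png

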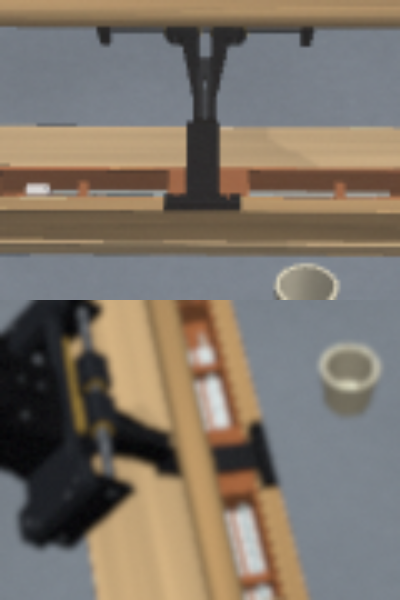

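The strap is now nearly horizontal (z about 51–54 mm along its length, angle about 0.05). Pressing a little further, onto the stop.

Request:
play_rows(
  commands=[
    [[-0.001,0,-0.002,0,0,0,1],[-0.002,0,-0.004,0,0,0,1],[-0.002,0,-0.006,0,0,0,1],[-0.002,0,-0.006,0,0,0,1]],
  ],
)

```text
time_s: 13.7
tcp_pos: [0.5317, 0.0602, 0.0642]
ee_rot: [[-0.646, -0.104, 0.756], [-0.068, 0.995, 0.079], [-0.76, -0.0, -0.649]]
wrist_force: [-5.4, -3.6, 1.6]
gripper_width: 0.007
```

```bash
cat > lat.py <<'E'
from h import *
st()
for n in("scene","side"):
    c=cap(n);W=cloud(c);L=W.copy();L[...,:2]=(W[...,:2]-C)@RL;L*=1000;im=c["image"].astype(int)
    x,y,z=L[...,0],L[...,1],L[...,2]
    m=(im.sum(2)<170)&(abs(y)<12)&(x>16)&(x<56)&(z>40)&(z<115);Q=L[m]
    p=np.polyfit(Q[:,0],Q[:,2],1);print(n,len(Q),"angle",-p[0],"z40",np.polyval(p,40))
    m=(im.sum(2)<170)&(abs(y)<12)&(x>-30)&(x<16)&(z>40)&(z<115);Q=L[m];print("front part",len(Q),Q.min(0).round() if len(Q) else 0,Q.max(0).round() if len(Q) else 0)
E
python3 lat.py
```

```text
t 13.7 L [-10.9   1.1  64.2] tilt 49.5 yaw err -0.23 F [-5.7 -3.   1.6] J [ -18.   20.  -46. -141.  -29.   71.] w 0.01
scene 87 angle 0.04314713283427078 z40 50.409686425108895
front part 148 [-29. -12.  47.] [ 16.  12. 102.]
side 74 angle 0.047618376753005356 z40 48.866314514290295
front part 120 [-30. -11.  50.] [-1. 10. 96.]
```

Request:
play_rows(
  commands=[
    [[0,0,-0.002,0,0,0,1],[-0.001,0,-0.004,0,0,0,1],[-0.001,0,-0.006,0,0,0,1],[-0.001,0,-0.006,0,0,0,1]],
  ],
)

```text
time_s: 14.2
tcp_pos: [0.532, 0.0605, 0.0616]
ee_rot: [[-0.639, -0.105, 0.762], [-0.068, 0.994, 0.08], [-0.766, -0.0, -0.642]]
wrist_force: [-17.5, -9.5, 21.8]
gripper_width: 0.007
```

```bash
python3 lat.py
```

```text
t 14.2 L [-10.6   1.3  61.6] tilt 50.0 yaw err -0.18 F [-18.4  -7.5  21.8] J [ -18.   21.  -47. -143.  -31.   73.] w 0.01
scene 86 angle 0.005535414531418967 z40 50.080791452557634
front part 142 [-30. -12.  45.] [16. 12. 96.]
side 72 angle -0.0061684147591701665 z40 48.48814523776524
front part 120 [-30. -12.  48.] [-1.  9. 93.]
```

Hard stop felt (22 N up) and the angle measures about 0. Retreating straight up, then out.

Request:
play_rows(
  commands=[
    [[0.002,0,0.006,0,0,0,1],[0.002,0,0.015,0,0,0,1],[0.002,0,0.03,0,0,0,1],[0.002,0,0.045,0,0,0,1],[-0.02,-0.002,0.05,0,0,0,1]],
  ],
)

```text
time_s: 14.8
tcp_pos: [0.5175, 0.0585, 0.1139]
ee_rot: [[-0.634, -0.106, 0.766], [-0.069, 0.994, 0.081], [-0.77, -0.002, -0.638]]
wrist_force: [1.0, -0.1, -0.3]
gripper_width: 0.004
```

Request:
play_rows(
  commands=[
    [[-0.02,-0.002,0,0,0,0,1],[-0.04,-0.004,0,0,0,0,1],[-0.06,-0.006,0,0,0,0,1],[-0.07,-0.007,0,0,0,0,1],[-0.07,-0.007,0,0,0,0,1]],
  ],
)

```text
time_s: 15.3
tcp_pos: [0.4429, 0.0515, 0.1104]
ee_rot: [[-0.64, -0.104, 0.761], [-0.067, 0.995, 0.08], [-0.765, -0.0, -0.644]]
wrist_force: [-0.1, -0.3, 0.1]
gripper_width: 0.003
```

```bash
python3 lat.py; python3 - <<'E'
from h import *
from scipy.optimize import least_squares
c=cap("wrist");W=cloud(c);L=W.copy();L[...,:2]=(W[...,:2]-C)@RL;L*=1000;im=c["image"].astype(int)
x,y,z=L[...,0],L[...,1],L[...,2]
m=(im[...,0]>1.3*im[...,1])&(im[...,1]<110)&(z>20)&(z<36)&(x>-20)&(x<25)&(abs(y)<172);Q=L[m]
print("front face",len(Q),least_squares(lambda p:Q[:,0]-p[0]-p[1]*Q[:,1],[10,0],loss="soft_l1",f_scale=1).x)
c=cap("scene");save(c,"f");W=cloud(c);A0=np.load("scene.npz")
for n,(u,v) in dict(cup=(320,255),watch=(416,226),vane=(168,214)).items():
    s=np.s_[v-18:v+18,u-24:u+24]
    print(n,"diff px",(np.abs(c["image"][s].astype(int)-A0["im"][s]).sum(2)>60).sum())
E
```

```text
t 15.3 L [-100.2    2.1  110.4] tilt 49.9 yaw err -0.21 F [-0.1 -0.3  0.1] J [ -15.    4.  -47. -120.  -18.   45.] w 0.0
scene 86 angle 0.0038866752821215046 z40 50.82609713712969
front part 77 [-21. -12.  48.] [16.  9. 59.]
side 70 angle -0.016310535470155558 z40 48.55938837051595
front part 38 [-16. -11.  49.] [-1. 11. 57.]
front face 4830 [ 1.50653545e+01 -1.50125161e-04]
cup diff px 0
watch diff px 0
vane diff px 0
```

View pics/f.png

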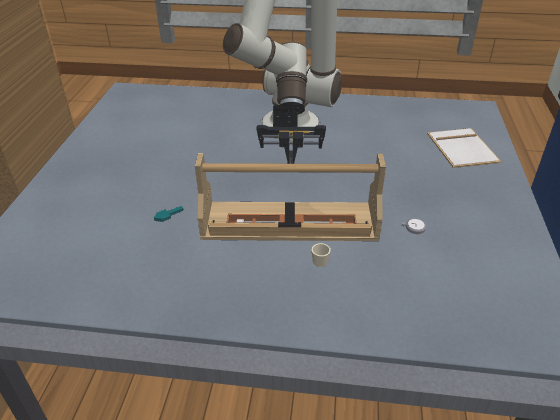

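The latch is flat at (290,212), the frame lies along the strip, the gripper is clear in front of the locker, and the other three items haven't moved.

```bash
python3 -c "
from station import r
print(r.finish_job())"
```

```text
the job is handed in; nothing more can be done
None
```

I pushed the copper frame flush against the rear strip, folded the latch down onto its stop, backed the gripper out and handed the job in at about 15 s. No verdict was reported.

- **Push:** I worked under the bar with the fingers open and tilted 50°. The frame slid at about 6 N, and I stopped at about 17 N of total wrist force (30 N is too much). The right end touched the strip first, so I turned the tool slightly until the left end bore on it too.
- **Frame:** Its skew is about 0.0002 rad against the strip. Its front face is at locker x = 15 mm, which puts the frame's origin at about 35 mm, and it did not shift when the latch closed. The strip's position, worked out from its rear face and from the frame, agreed to within 0.5 mm.
- **Latch:** The closed fingers pressed the tab down to the hard stop. Total force on the tool reached about 29 N on the latch, below the 40 N limit. After release its angle read +0.004 rad in one camera and −0.016 rad in the other, so it is closed within measuring noise. That gap was the only disagreement in my checks.
- **Other items:** No pixels changed around the stopwatch, cup or vane tip. With the gripper withdrawn, the wrist force read about zero.

On the way in, two arm joints reached their range limits (joint 3 at −61°, joint 5 at −9°), so I changed to a different arm posture. The motion did not stop there, but I can't rule out that it was counted as a range violation.

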